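Turn the buckle blank over on the soldering board with the lifter

TASK

Using the cranked steel lifter, turn the two-layer copper buckle blank over onto the raised soldering tile beside it: slide the blade gently under the blank's near edge, nudge the blank up against the tile, and tip it over so that it lies flat on the tile with its small backing plate on top. The blank is hot, so the gripper must not touch it, and board and blank are easily damaged, so press and push only lightly with the lifter. Then lay the lifter back in its cradle and let go; leave everything else where it is.

Things in the scene. Friction and masses are not known exactly. Their poses are not given: they have to be found in the camera images.
- pan: Fixed round steel annealing pan, 280 mm wide, rim 46 mm high, full of pumice. On it a flat soldering board, 200 (x) by 130 mm (y), centred, top 56 mm above the origin; on that, squared to it, a fixed tile 85 (x) by 110 (y) by 8 mm thick, y -55 to +55 mm, its near edge unmeasured, at x -4 to +16 mm. Origin: pan's axis, underside (0 to 6 mm below table top). x: level, from blank to tile; z up.
- blank_mid (a point): Centre of a loose 110 g copper blank: a big plate 58 (x) by 46 mm (y), outer face bevelled 4 mm round the rim, soldered on a backing plate 46 by 34 mm, each 3 mm thick; point at mid-thickness, z from backing to big plate. It starts backing down on the bare board, with a slot 3 mm high, 6 mm deep under its rim, x within 6 degrees of the pan's, 2 to 30 mm short of the tile. Turned over, z is down.
- lifter_grip (a point): Centre of the lifter's handle, a dark wooden bar 100 (x) by 16 (y) by 18 mm (z), to be grasped here. A cranked steel neck leads down to a thin flat blade, 26 mm wide, 1.5 mm thick, x +62 to +110 mm, heel underside 45 mm below this point. The blade is bent from use: its toe stands up to 8 mm higher or lower than its heel, unmeasured; find by touch. x points to the blade, z up. 90 g.
- rest_mid (a point): Where the handle's centre lies when the lifter is in its fixed wooden cradle, 62 mm above the table. Base 120 (x) by 62 (y) by 6 mm; two supports at x -42 and +42 mm, 9 mm thick, with flared notches 24 mm wide, floor 53 mm and cheeks 70 mm above the table. x runs along the handle, to the blade's end.
- weight: Bystander: loose steel weight, 18 mm across, 24 mm high, standing on the far part of the tile. Origin at its foot.
- pick: Bystander: soldering pick with a thin wooden handle, 175 mm long, lying on the table. Origin at its middle.
- offcut: Bystander: loose slab of soldering board 75 x 55 x 22 mm on the table. Origin under its centre.
- jar: Bystander: white lidded jar, 68 mm across, 62 mm high. Origin under its centre.
- jar2: Bystander: white lidded jar, 60 mm across, 55 mm high. Origin under its centre.
- can: Bystander: blue tin can, 72 mm across, 100 mm high, with tools standing in it. Origin under its centre.
- bowl: Bystander: glass bowl, 150 mm across, 65 mm high. Origin under its centre.
Mind the look-alikes: they are no part of the job. Leave any pink or turquoise look-alike of the part that bears blank_mid alone.

How it is judged:
On the way, in this order (a step that is already met when the one before it is completed fails the run):
1. the lifter is taken up out of its cradle (z of lifter_grip in the frame of rest_mid above 0.03 m), for 0.2 s.
2. the blank is tipped up by the lifter, past 45 degrees (angle between blank_mid's own z axis and vertical above 0.8 rad and contact force between lifter and blank above 0.02 N), for 0.1 s.
3. the blank lies turned over on the tile (angle between blank_mid's own z axis and vertical above 3 rad and z of blank_mid in the frame of pan between 0.0645 and 0.07 m), for 0.3 s.
At the end, for the whole second after the job is handed in: The blank lies still on the tile (centre 65 to 69 mm above the pan's origin), flat within 8 degrees, backing plate up; the lifter lies released and still in its cradle, handle up, its centre within 20 mm of the mark, level within 7 and lengthwise within 11 degrees (angle between blank_mid's own z axis and vertical above 3 rad and z of blank_mid in the frame of pan between 0.065 and 0.069 m and x of blank_mid in the frame of pan between 0 and 0.095 m and y of blank_mid in the frame of pan between -0.055 and 0.055 m and linear speed of each of blank, lifter below 0.02 m/s and distance between lifter_grip and rest_mid below 0.02 m and angle between lifter_grip's own z axis and vertical below 0.12 rad and angle between the x axis of lifter_grip and the x axis of rest_mid, either way round below 0.2 rad); the robot touches nothing.
It fails at once if the gripper or arm touches the hot blank (contact force between any of the fingers, the arm and blank above 0.2 N).
It fails at once if the lifter presses on the board or pan with more than 6 N (contact force between lifter and pan above 6 N).
It fails at once if the lifter presses on the blank with more than 10 N (contact force between lifter and blank above 10 N).
It fails at once if a bystander is moved by more than 15 mm (distance of any of weight, pick, offcut, jar, jar2, can, bowl from where it was at the start of the episode above 0.015 m).
It also fails if it takes over 72 s, if anything falls off the work surface, if the arm or the gripper's body presses on something with over 40 N, if the wrist force passes 120 N, or if a joint passes its speed limit or range.

ROBOT

A 6-joint arm with a two-finger parallel gripper is mounted at the origin on the work surface. World frame = base frame: x ahead of the robot, y to its left, z up, the work surface at z = 0. Lengths are in m, angles in rad, forces in N, time in s.
With the tool pointing down it reaches from about 0.375 to 0.9 m from the base axis. Payload 3.1 kg.
Tool frame: the origin (TCP) lies at the very end of the fingers, on their centre line; the grasp point (between the pads) lies robot.grasp_offset behind it (robot.grasp_offset is the distance from the TCP to the grasp point, in m); z points along the fingers, y is the direction in which the jaws open and shut (so a half turn about z gives the same grasp; the last joint's range is limited). The gripper opens to 87 mm and grips with 3 to 60 N. Pads are 19 mm wide; open, the fingers measure 117 mm over their backs; the gripper's body (75 mm by 190 mm) begins 51 mm behind the grasp point.
Start: joints at [0.973, 0.527, 1.433, -0, 1.181, -0.178], TCP at [0.255, 0.571, 0.223] pointing down, gripper open.
Joint ranges: [-3.08, 3.08], [-0.75, 2.2], [0.22, 2.44], [-1.43, 4.57], [0, 2.65], [-2.85, 2.85]. Speed limits (rad/s): [2.79, 2.79, 3.14, 3.14, 3.14, 3.14].

INTERFACE

Orientations are given as a unit quaternion [x, y, z, w].
In Python, from rig import robot gives the robot as it stands.
- The arm moves only by the tool drive_tool, never from a script. Its argument "targets" is one flat list of numbers, 6 for each row, row after row: the shift along the tool's x, y, z in cm, then the turn, a rotation vector about the tool's x, y, z in degrees. A call has 1 to 12 rows; each row is the pose to reach, as a shift and turn from the pose commanded when the call began, along the tool's axes at that moment; what a row does not reach only later rows make up. A row lasts 1/12 s, in which the tool goes at most 41.7 mm and 7.16 degrees, less where a joint would pass 70% of its speed; a pose out of reach is approached as far as the arm can. A call with a gripper value outside its range is refused whole. "grip" is the gripper command: -1 is fully open, 1 is shut, values between are in proportion, set as the call begins (left out, the last holds). The fingers move at their own pace and stop on an object; "squeeze" is the grip in N (left out, the last holds). Time passes only in rows, so rows that repeat a pose let the fingers close. It gives the time, the measured TCP pose, the force and the opening at its end, in the units of the state.
- robot.get_obs(): the state, without advancing time (a new reading comes with each control period).
- robot.camera(name): name is "side" or "top"; returns (picture, depth): 384x512x3 uint8, red, green, blue; 384x512 float32, m along the optical axis (not along the pixel's ray), 0 where there is no reading.
- robot.calibration(name): a dict with "mtx" (3x3 intrinsics, pixels), "distortion" ([k1, k2, p1, p2, k3] as OpenCV has them; the pictures are not rectified), "R" (3x3) and "t" (3): a world point X has camera coordinates R X + t. Camera axes: x right, y down, z forward; pixel columns grow to the right and rows downward; lengths in m; the calibration is good to about 2 mm. A picture is of the moment at which its call begins. calibration takes no time and is no camera call.
- robot.hand_in(): hands the job in, once; it reports no verdict.
The state is a dict: "time": time; "q": joint angles; "joint_velocities": joint speeds; "joint_torque": joint torques, N m; "position": TCP position; "tool_rot": TCP orientation; "ft_force": force on the tool from outside, world axes, zero at the start; "moment": the same for the moment, N m; "grip_width": finger opening in m.
Only numpy, scipy, OpenCV 4.12 (cv2) and the standard library are available. Lean on these libraries where they do the work, as an engineer would, in place of code of your own. Each camera call takes 0.05 s, during which the arm holds its last target.

## Working session

There is one attempt and no reset: what is moved stays moved. The work goes in short steps, Python scripts to look and compute and a tool call to move; the robot and the scene stay as the last step left them, time stands still between calls to the robot, and variables do not carry over. Pictures are saved under pics/ and viewed, and the job is handed in when it is done.

Besides the shell and the picture viewer there is one more tool, called as name(argument=value, ...), one argument or row to a line, values as JSON. drive_tool: Moves the arm, as the interface text tells. Its arguments: {"type":"object","properties":{"targets":{"type":"array","items":{"type":"number"}},"grip":{"type":"number"},"squeeze":{"type":"number"}},"required":["targets"]}

```bash
ls; mkdir -p pics; python3 - <<'E'
from rig import robot
import cv2,numpy as np
print(robot.get_obs()); print(robot.grasp_offset)
for n in("side","top"):
    p,d=robot.camera(n); cv2.imwrite(f"pics/{n}0.png",p[:,:,::-1]); np.savez(f"{n}0.npz",p=p,d=d); print(robot.calibration(n))
E
```

```text
pics
{'time': 0.0, 'q': array([ 9.72503246e-01,  5.28445689e-01,  1.43390635e+00, -1.09409661e-05,
        1.18139791e+00, -1.78490016e-01]), 'joint_velocities': array([-0.00038508, -0.0014345 , -0.00023852, -0.0009254 ,  0.00045421,
       -0.00059564]), 'joint_torque': array([-2.34697491e-04, -4.40036452e+01, -1.76596516e+01,  6.32374990e-02,
        5.81848703e-02, -1.45330782e-04]), 'position': array([0.2542869 , 0.57012603, 0.22158293]), 'tool_rot': array([ 2.08361437e-01,  9.78051301e-01, -1.00022795e-03, -4.03803397e-04]), 'ft_force': array([-0.67134583, -0.52124694,  0.12622613]), 'moment': array([ 0.02706557, -0.01017112,  0.01272358]), 'grip_width': 0.08684111825054222}
0.0187
{'mtx': array([[362.06926643,   0.        , 261.39522329],
       [  0.        , 362.06926643, 190.64885071],
       [  0.        ,   0.        ,   1.        ]]), 'distortion': array([-0.07958033,  0.        ,  0.        ,  0.        ,  0.        ]), 'R': array([[-0.98336305, -0.18050148,  0.02040396],
       [-0.13467008,  0.64903785, -0.74874151],
       [ 0.121906  , -0.73903254, -0.66254799]]), 't': array([0.485216  , 0.12611226, 1.11476688])}
{'mtx': array([[437.94220795,   0.        , 266.1945663 ],
       [  0.        , 437.94220795, 189.79966643],
       [  0.        ,   0.        ,   1.        ]]), 'distortion': array([0.04090224, 0.        , 0.        , 0.        , 0.        ]), 'R': array([[-2.32608464e-02, -9.99729408e-01, -2.07336177e-04],
       [-9.95627535e-01,  2.31841743e-02, -9.04892618e-02],
       [ 9.04695831e-02, -1.89842721e-03, -9.95897410e-01]]), 't': array([-0.0031441 ,  0.53095001,  1.39940768])}
```

View pics/side0.png

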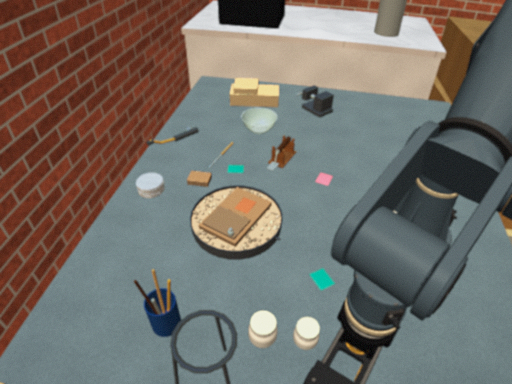

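View pics/top0.png

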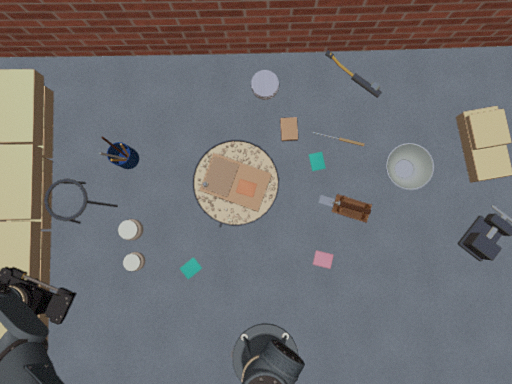

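```bash
cat > h.py <<'E'
import numpy as np,cv2
from rig import robot
C={n:robot.calibration(n) for n in("side","top")}
def ray(n,u,v):
    c=C[n];p=cv2.undistortPoints(np.array([[[u,v]]],float),c["mtx"],c["distortion"])[0,0]
    return c["R"].T@np.array([p[0],p[1],1]), -c["R"].T@c["t"]
def atz(n,u,v,z):
    d,o=ray(n,u,v); return o+d*(z-o[2])/d[2]
def dep(n,D,u,v):
    d,o=ray(n,u,v); return o+d*D[int(round(v)),int(round(u))]
def proj(n,X):
    c=C[n];X=np.atleast_2d(X);r=cv2.Rodrigues(c["R"])[0]
    return cv2.projectPoints(X.astype(float),r,c["t"],c["mtx"],c["distortion"])[0][:,0]
def cloud(n,D):
    c=C[n];h,w=D.shape;uv=np.stack(np.meshgrid(np.arange(w),np.arange(h)),-1).reshape(-1,1,2).astype(float)
    p=cv2.undistortPoints(uv,c["mtx"],c["distortion"])[:,0]
    d=np.c_[p,np.ones(len(p))]*D.reshape(-1,1)
    return ((d-c["t"])@c["R"]).reshape(h,w,3)
def crop(img,x0,y0,x1,y1,s,fn):
    cv2.imwrite(fn,cv2.resize(img[y0:y1,x0:x1,::-1],None,fx=s,fy=s,interpolation=cv2.INTER_CUBIC))
E
python3 - <<'E'
from h import *
T=np.load("top0.npz");S=np.load("side0.npz")
crop(T["p"],185,130,285,230,6,"pics/tc.png")
crop(T["p"],310,180,380,230,10,"pics/tl.png")
crop(S["p"],180,125,310,265,5,"pics/sc.png")
E
```

```text
(no output)
```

View pics/tc.png

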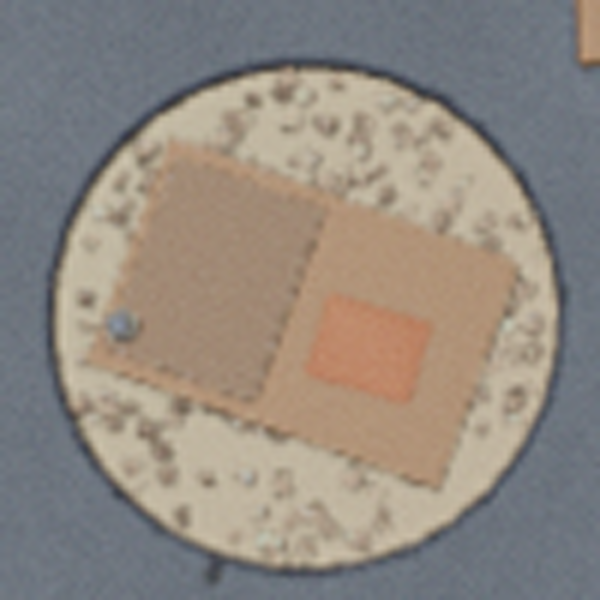

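View pics/tl.png

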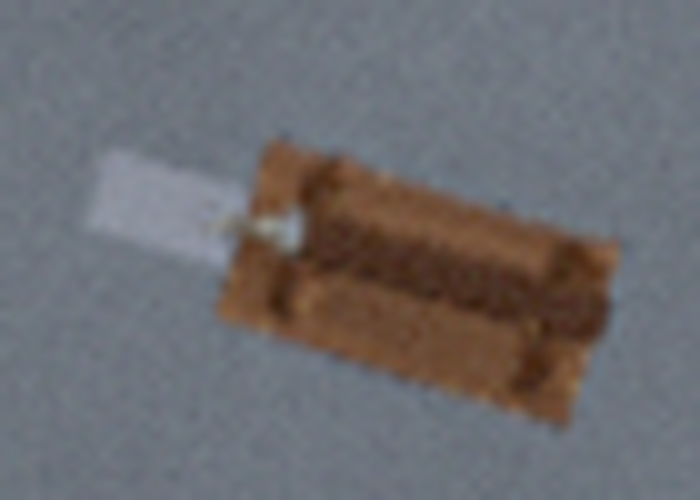

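View pics/sc.png

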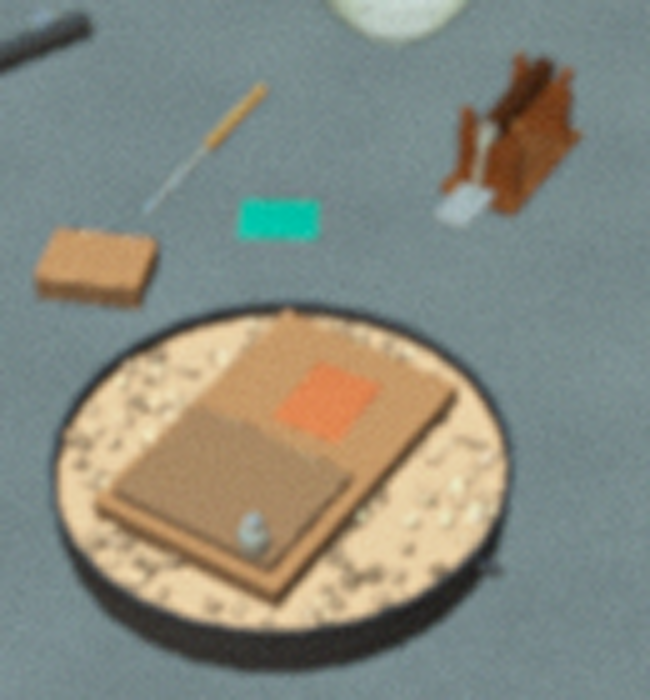

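```bash
python3 - <<'E'
from h import *
P=[];D=[];PS=[];DS=[]
for i in range(6):
    p,d=robot.camera("top");P.append(p);D.append(d)
for i in range(4):
    p,d=robot.camera("side");PS.append(p);DS.append(d)
np.savez("avg.npz",p=np.mean(P,0),d=np.median(D,0),ps=np.mean(PS,0),ds=np.median(DS,0))
d=np.median(D,0);X=cloud("top",d)
print("noise",np.std(D,0)[150:220,200:280].mean())
for u,v in[(246,187),(262,200),(225,180),(300,220),(350,208),(333,203)]: print(u,v,X[v,u])
p=np.mean(P,0)
for u,v in[(246,187),(262,200),(225,180),(250,160)]: print(p[v,u])
crop(p.astype(np.uint8),185,130,285,230,6,"pics/tc2.png")
crop(p.astype(np.uint8),310,180,380,230,10,"pics/tl2.png")
E
```

```text
noise 0.015275718
246 187 [0.53839474 0.0485912  0.05463818]
262 200 [ 0.49636439 -0.00130412  0.04586296]
225 180 [0.56207274 0.11480469 0.05703136]
300 220 [ 0.43084168 -0.12439409 -0.00252817]
350 208 [ 0.4633646  -0.27643669  0.06863387]
333 203 [ 0.48317279 -0.23181222  0.01730564]
[189.83333333 136.66666667 105.83333333]
[154.5        140.16666667 119.16666667]
[160.         136.83333333 116.16666667]
[184.16666667 173.33333333 153.        ]
```

View pics/tc2.png

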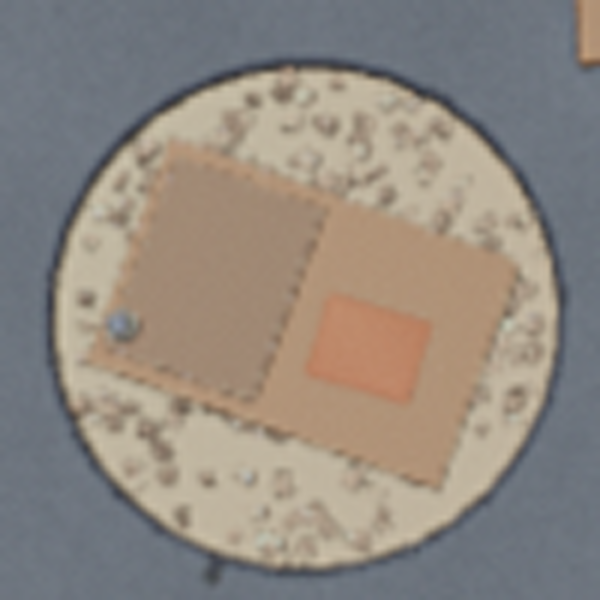

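View pics/tl2.png

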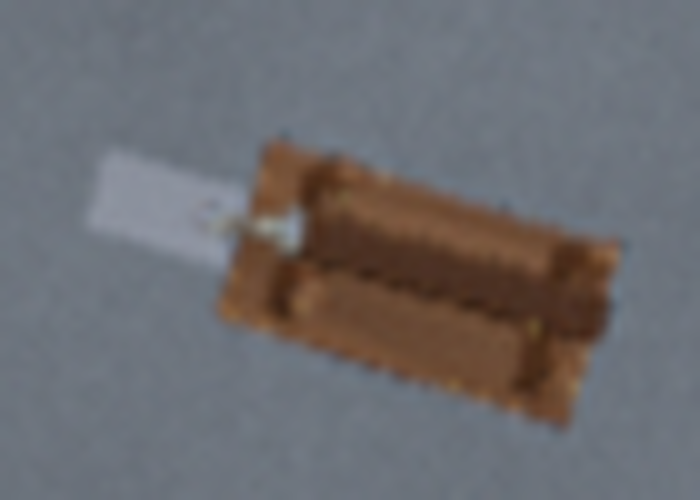

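```bash
cat > fit.py <<'E'
from h import *
from scipy.optimize import minimize
def rect(cx,cy,yaw,w,h,z):
    c,s=np.cos(yaw),np.sin(yaw)
    q=np.array([[-w,-h],[w,-h],[w,h],[-w,h]])/2
    return np.c_[q@np.array([[c,s],[-s,c]])+[cx,cy],np.full(4,z)]
def cover(n,poly,box,ss=8):
    x0,y0,x1,y1=box
    uv=(proj(n,poly)-[x0,y0]+0.5)*ss-0.5
    m=np.zeros(((y1-y0)*ss,(x1-x0)*ss),np.uint8)
    cv2.fillPoly(m,[np.round(uv*16).astype(np.int32)],255,shift=4)
    m=cv2.resize(m,(x1-x0,y1-y0),interpolation=cv2.INTER_AREA).astype(float)/255
    return cv2.GaussianBlur(m,(0,0),0.6)
def fit(n,F,box,p0,w,h,z,steps=(.004,.004,.05),free=False):
    x0,y0,x1,y1=box;f=F[y0:y1,x0:x1]
    def cost(p):
        ww,hh=(p[3],p[4]) if free else (w,h)
        m=cover(n,rect(p[0],p[1],p[2],ww,hh,z),box)
        A=np.c_[m.ravel(),1-m.ravel()]
        r=np.linalg.lstsq(A,f.reshape(len(A),-1),rcond=None)
        return ((f.reshape(len(A),-1)-A@r[0])**2).sum()
    p0=list(p0)+([w,h] if free else [])
    sim=[p0]+[[p0[j]+(s if i==j else 0) for j in range(len(p0))] for i,s in enumerate(list(steps)+([.004,.004] if free else []))]
    r=minimize(cost,p0,method="Nelder-Mead",options=dict(initial_simplex=sim,xatol=1e-5,fatol=1e-9))
    return r.x,r.fun
E
python3 - <<'E'
from fit import *
A=np.load("avg.npz");p=A["p"]+1.;F=np.dstack([p[...,0]/p[...,1],p[...,2]/p[...,1]])
X=cloud("top",A["d"])
def reg(u0,v0,u1,v1): z=X[v0:v1,u0:u1,2]; print("z med",np.median(z),z.std())
reg(239,182,253,194);reg(215,165,230,190);reg(210,220,213,223);reg(290,200,310,220);reg(244,172,262,178)
print(X[187,246])
yaw=np.arctan2(*(X[180,225]-X[187,246])[[1,0]]);print("yaw0",yaw, np.degrees(yaw))
Y0=np.radians(90-17)
b=atz("top",246,188,.059);print(b)
for fr in(0,1): print("blank",fit("top",F,(234,175,261,201),(b[0],b[1],Y0),.058,.046,.058,free=fr))
for z in(.058,): print("blank plain RGB",fit("top",p[...,:1]-p[...,2:3],(234,175,261,201),(b[0],b[1],Y0),.058,.046,z))
E
```

```text
z med 0.05710629383437722 0.001549619249665182
z med 0.05944899684520729 0.001326742313011751
z med -4.67094553965769e-05 0.0012811106652534327
z med -0.00042420529717750004 0.0014137148082117798
z med 0.05150911268052607 0.0011613273542047315
[0.53839474 0.0485912  0.05463818]
yaw0 1.2273664174150125 70.32291563397231
[0.53478009 0.04845904 0.059     ]
blank (array([0.53600549, 0.04855652, 1.2634047 ]), np.float64(0.17173210069967834))
blank (array([0.53604704, 0.04857648, 1.26558433, 0.0578308 , 0.04622575]), np.float64(0.1729439561102156))
blank plain RGB (array([0.53604856, 0.04887156, 1.2562905 ]), np.float64(2006.4474962077413))
```

```bash
python3 - <<'E'
from fit import *
A=np.load("avg.npz");p=A["p"]+1.
X=cloud("top",A["d"])
# pan rim circle: z>0.02 mask
z=X[...,2]; m=((z>.025)&(z<.08)).astype(np.uint8); m[:, :185]=0;m[:,290:]=0;m[:130]=0;m[235:]=0
n,l,st,ce=cv2.connectedComponentsWithStats(m); i=1+np.argmax(st[1:,4]);mm=(l==i).astype(np.uint8)
c=max(cv2.findContours(mm,0,1)[0],key=cv2.contourArea)[:,0]
Q=np.array([atz("top",u,v,.0414) for u,v in c])[:,:2]
def cost(q): return np.abs(np.hypot(*(Q-q[:2]).T)-q[2]).sum()
r=minimize(cost,[*Q.mean(0),.14],method="Nelder-Mead");print("pan",r.x,cost(r.x)/len(Q))
F=np.dstack([p[...,0]/p[...,1],p[...,2]/p[...,1]])
# board: free fit using chroma, mask
Yb=1.265
x,y=r.x[:2]
for G,nm in((F,"chroma"),(p,"rgb")):
  print("board",nm,fit("top",G,(190,140,282,222),(x,y,Yb),.2,.13,.053))
# tile
dx=np.array([np.cos(Yb),np.sin(Yb)])
t=np.array([x,y])+dx*.0485
for G,nm in((F,"chroma"),(p,"rgb")):
  print("tile",nm,fit("top",G,(200,152,242,200),(t[0],t[1],Yb),.085,.11,.0594), t)
E
```

```text
pan [0.55774746 0.08207492 0.13761482] 0.0010738946468384395
board chroma (array([0.55685851, 0.08271581, 1.20431311]), np.float64(85.43408051541091))
board rgb (array([0.55670051, 0.08216971, 1.20162396]), np.float64(15879511.584213816))
tile chroma (array([0.55806452, 0.10231138, 1.47502919]), np.float64(10.36109080634457)) [0.57234852 0.12832488]
tile rgb (array([0.57354493, 0.12692815, 1.20752276]), np.float64(1327890.6336442474)) [0.57234852 0.12832488]
```

```bash
python3 - <<'E'
from fit import *
A=np.load("avg.npz");p=A["p"]+1.
X=cloud("top",A["d"])
F=np.dstack([p[...,0]/p[...,1],p[...,2]/p[...,1]])
b=atz("top",350,208,.006);Y=np.radians(90-14.5)
for G,nm in((F,"c"),(p,"rgb")):
    print(nm,fit("top",G,(326,185,380,230),(b[0],b[1],Y),.12,.062,.006),b)
# handle dark: z>.06
z=X[...,2]
for v in range(196,220):
    print(v,' '.join('%3d'%round(1000*a) for a in z[v,316:376]))
E
```

```text
c (array([ 0.46667516, -0.2929011 ,  1.23696126]), np.float64(11.790951154305827)) [ 0.466166   -0.28846283  0.006     ]
rgb (array([ 0.46661628, -0.29327005,  1.23799388]), np.float64(759355.7088488296)) [ 0.466166   -0.28846283  0.006     ]
196  -1   0   2   1  22  17  20  16  20  18  18   0   1  -2  -3   0   0  -1  -1   1   5   7   4   6   4  22  45  64  66  67   6  -2  -2  -2   4  -2   1   0  -2   0   1   0   2   0  -1  -1   3   0   1  -2  -1  -2   3   1  -1   2  -1   1   1  -1
197  -1  -3   2  -2  21  20  21  20  19  19  18  20  18  16   0  -1   1   0  -1  -2   8   8   6   5   7  27  55  69  70  68   3   6   5   6  -1   1   1   0   1   0  -4  -1  -1   1   2  -4  -1  -1  -2  -1   0  -1  -1   2  -2   2  -2   0   0  -2
198  -1   0   1  -1  20  20  20  18  20  18  19  19  20  21  19  17  16  19  -1   1   6   4   6   5  16  39  57  61  64  63   6   4   4   7   6   4   5  -2  -3  -1   1   3  -2   0   0  -2   1  -1   0  -1  -1   1  -1  -2  -1  -3  -2   1  -1  -1
199   0   1   0  -2  20  17  18  22  22  20  21  20  19  20  19  17  18  21  19   5   5   6   7   5  22  45  52  52  57   5  
[... 4298 characters left out ...]
  -3  -2  -1   1  -1  -1   2   0  -3  -2  -1  -1  -2   0   2   2  -1  -3   0  -2  -1  -1  -3   2   0  -2   0   0   6   7   4   4   6   6   6   5   8   7   9  28  40  53  67  71  68   0  -2   1   0   1   0   1  -2
218   3  -1  -2   1   1   0   1  -3  -1   1  -1  -1  -1   0  -2   2   0  -2  -1  -2  -1   0   2  -2   1  -2  -2   3   1   0  -1   1   0  -1   0   0  -1   0   5   4   7   5   6   8   7  15  31  40  51  54  68  67   2  -1  -1   2   1  -1   0  -1
219  -1  -2  -3   1   1  -2   1   0  -2  -1   0  -1  -1   2  -1  -2  -3   1   1  -3   1   1  -1  -2  -3  -1  -2  -2  -2   0   0  -2  -2   0  -2   0   0  -1   0   0  -1   6   7   7   6   6   7   4   4   5   7   7  -1  -1  -1  -2   1  -4  -1   0
```

```bash
python3 - <<'E'
from fit import *
A=np.load("avg.npz");p=A["p"]+1.
X=cloud("top",A["d"]);F=p/p.sum(2,keepdims=True)
b=np.array([.46667,-.2930]);Y=1.2375;ex=np.array([np.cos(Y),np.sin(Y)])
# handle fit on brightness+redness
G=np.dstack([p[...,0]])
z=X[...,2]
H=((z>.045)&(p[...,0]<95)).astype(float)
H2=((z>.045)).astype(float)
for g in (H,H2): print("handle",fit("top",g[...,None],(330,194,378,220),(b[0],b[1],Y),.1,.016,.071))
print("dark vals",p[207,350],p[209,345])
# blade
m=(z>.013)&(z<.028);m[:,:318]=0;m[:,333:]=0;m[:195]=0;m[207:]=0
Q=X[m];t=(Q[:,:2]-b)@ex;l=(Q[:,:2]-b)@np.array([-ex[1],ex[0]])
A_=np.c_[t,np.ones(len(t))];s,*_=np.linalg.lstsq(A_,Q[:,2],rcond=None);print(len(t),t.min(),t.max(),l.min(),l.max(),"slope",s, "heel z",s@[.062,1],"toe z",s@[.11,1],"floor",np.median(z[212:225,310:325]))
# blade lateral centre
print("lat",np.median(l))
# per-t bins
for a in np.arange(.06,.112,.01):
    k=(t>=a)&(t<a+.01); print(round(a,3),k.sum(),Q[k,2].mean() if k.any() else 0)
XS=cloud("side",A["ds"]);tS=(XS[...,:2]-b)@ex;lS=(XS[...,:2]-b)@np.array([-ex[1],ex[0]])
k=(tS>.068)&(tS<.108)&(abs(lS)<.011)&(XS[...,2]>.008)&(XS[...,2]<.035)
q=XS[k];s,*_=np.linalg.lstsq(np.c_[tS[k],np.ones(k.sum())],q[:,2],rcond=None);print("side",k.sum(),s,s@[.062,1],s@[.11,1])
E
```

```text
handle (array([ 0.46509564, -0.29107847,  1.28466019]), np.float64(30.742937063040802))
handle (array([ 0.46690653, -0.28820444,  1.25814726]), np.float64(83.82927376972151))
dark vals [76.66666667 48.5        34.33333333] [105.5         73.5         53.16666667]
109 0.06410012243611193 0.11059207319472482 -0.010472084779999573 0.015545468872447947 slope [0.02655549 0.01682417] heel z 0.01847060991717146 toe z 0.019745273241936652 floor -0.0003561108082029258
lat 0.002981281365185946
0.06 9 0.018899745713381995
0.07 25 0.01863714414860973
0.08 24 0.019158690142565434
0.09 24 0.019351970176136882
0.1 26 0.01951029619584284
0.11 1 0.02187464975867435
side 41 [-0.01843819  0.02310328] 0.02196011177798908 0.021075078644818057
```

```bash
python3 - <<'E'
from fit import *
a=atz("top",310+30.3-.45,180+23.8-.45,.071);b=atz("top",310+60.8-.45,180+32-.45,.071)
print(a,b,np.linalg.norm(a-b),np.arctan2(*(a-b)[[1,0]]),(a+b)/2)
c=atz("top",310+9.9-.45,180+19.2-.45,.02);print("toe",c)
A=np.load("avg.npz");p=A["p"]
X=cloud("top",A["d"])
m=(X[...,2]>.062)&(p.sum(2)<215)&(np.arange(512)>335)&(np.arange(512)<376)&(np.arange(384)[:,None]>195)&(np.arange(384)[:,None]<222)
Q=np.array([atz("top",u,v,.071) for v,u in zip(*np.nonzero(m))])[:,:2]
print(len(Q),Q.mean(0));vx=cv2.fitLine(Q.astype(np.float32),cv2.DIST_HUBER,0,.01,.01).ravel();print(vx,np.arctan2(vx[1],vx[0]))
E
```

```text
[ 0.47852519 -0.24490776  0.071     ] [ 0.45075739 -0.33880938  0.071     ] 0.09792121323885128 1.2832784402351491 [ 0.46464129 -0.29185857  0.071     ]
toe [ 0.49785706 -0.18794384  0.02      ]
156 [ 0.46588707 -0.29141368]
[ 0.29543573  0.9553626   0.46232674 -0.3036674 ] 1.2708848
```

drive_tool(
  targets=[-33.4, -34.3, 0, 0, 0, 42, -33.4, -34.3, 0, 0, 0, 42, -33.4, -34.3, 0, 0, 0, 42, -33.4, -34.3, 0, 0, 0, 42, -33.4, -34.3, 0, 0, 0, 42, -33.4, -34.3, 0, 0, 0, 42, -33.4, -34.3, 0, 0, 0, 42, -33.4, -34.3, 0, 0, 0, 42, -33.4, -34.3, 0, 0, 0, 42, -33.4, -34.3, 0, 0, 0, 42, -33.4, -34.3, 0, 0, 0, 42, -33.4, -34.3, 0, 0, 0, 42],
  grip=-0.2,
  squeeze=60,
)

```text
time: 1.6
position: [0.4218, 0.1177, 0.223]
tool_rot: [0.546, 0.838, 0.0, 0.001]
ft_force: [0.4, 0.4, -0.5]
grip_width: 0.0525
```

```bash
cat > mv.py <<'E'
from h import *
from scipy.spatial.transform import Rotation as Ro
def down(psi): # tool x along yaw psi, z down
    x=np.array([np.cos(psi),np.sin(psi),0]);z=np.array([0,0,-1.]);return Ro.from_matrix(np.c_[x,np.cross(z,x),z])
def rel(P,R,p0=None,R0=None):
    o=robot.get_obs()
    if p0 is None:p0=o["position"]
    if R0 is None:R0=Ro.from_quat(o["tool_rot"])
    return np.round(100*R0.inv().apply(np.array(P)-p0),2),np.round(np.degrees((R0.inv()*R).as_rotvec()),2)
def pose():
    o=robot.get_obs();R=Ro.from_quat(o["tool_rot"]);x=R.as_matrix()
    print("t",round(o["time"],2),"p",np.round(o["position"],4),"yaw",round(np.degrees(np.arctan2(x[1,0],x[0,0])),2),"pitch",round(np.degrees(np.arcsin(x[2,0])),2),"zt",np.round(x[:,2],3),"f",np.round(o["ft_force"],2),"m",np.round(o["moment"],3),"w",round(o["grip_width"],4))
    return o,R
E
python3 - <<'E'
from mv import *
pose();print(rel([.4655,-.2916,.2],down(1.268)))
E
```

```text
t 1.6 p [0.4218 0.1177 0.223 ] yaw 113.78 pitch -0.13 zt [ 0.003 -0.001 -1.   ] f [ 0.39  0.4  -0.54] m [-0.013 -0.005 -0.049] w 0.0525
(array([-39.21, -12.52,   2.37]), array([ 0.14,  0.09, 41.13]))
```

drive_tool(
  targets=[-39.2, -12.5, 2.4, 0.1, 0.1, 41.1, -39.2, -12.5, 2.4, 0.1, 0.1, 41.1, -39.2, -12.5, 2.4, 0.1, 0.1, 41.1, -39.2, -12.5, 2.4, 0.1, 0.1, 41.1, -39.2, -12.5, 2.4, 0.1, 0.1, 41.1, -39.2, -12.5, 2.4, 0.1, 0.1, 41.1, -39.2, -12.5, 2.4, 0.1, 0.1, 41.1, -39.2, -12.5, 2.4, 0.1, 0.1, 41.1, -39.2, -12.5, 2.4, 0.1, 0.1, 41.1, -39.2, -12.5, 2.4, 0.1, 0.1, 41.1, -39.2, -12.5, 2.4, 0.1, 0.1, 41.1, -39.2, -12.5, 2.4, 0.1, 0.1, 41.1],
)

```text
time: 2.6
position: [0.4648, -0.2898, 0.1983]
tool_rot: [0.806, 0.592, -0.0, -0.001]
ft_force: [-1.5, 1.4, 0.3]
grip_width: 0.0521
```

```bash
python3 - <<'E'
from mv import *
pose();print(rel([.4655,-.2916,.062-.0187],down(1.268)))
p,d=robot.camera("top");crop(p,310,170,390,230,9,"pics/g1.png")
E
```

```text
t 2.6 p [ 0.4648 -0.2898  0.1983] yaw 72.65 pitch 0.05 zt [-0.001  0.001 -1.   ] f [-1.55  1.41  0.34] m [-0.049  0.078  0.05 ] w 0.0521
(array([-0.16,  0.15, 15.5 ]), array([-0.1 , -0.05, -0.  ]))
```

View pics/g1.png

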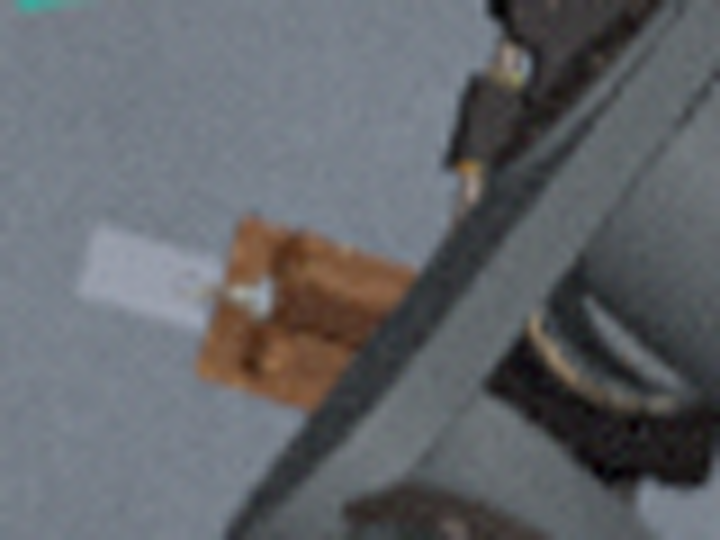

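drive_tool(
  targets=[-0.1, 0.1, 4, 0, 0, 0, -0.1, 0.1, 8, 0, 0, 0, -0.1, 0.1, 11, 0, 0, 0, -0.1, 0.1, 14, 0, 0, 0, -0.1, 0.1, 15.4, 0, 0, 0, -0.1, 0.1, 15.4, 0, 0, 0, -0.1, 0.1, 15.4, 0, 0, 0],
)

```text
time: 3.23
position: [0.4648, -0.2866, 0.0444]
tool_rot: [0.804, 0.594, -0.0, -0.002]
ft_force: [0.2, 0.1, 0.0]
grip_width: 0.0523
```

drive_tool(
  targets=[0, 0, 0, 0, 0, 0, 0, 0, 0, 0, 0, 0, 0, 0, 0, 0, 0, 0, 0, 0, 0, 0, 0, 0, 0, 0, 0, 0, 0, 0, 0, 0, 0, 0, 0, 0],
  grip=1,
  squeeze=60,
)

```text
time: 3.73
position: [0.4653, -0.2889, 0.0451]
tool_rot: [0.805, 0.594, -0.0, -0.001]
ft_force: [-0.4, -0.4, 1.0]
grip_width: 0.0201
```

```bash
python3 - <<'E'
from mv import *
pose()
E
```

```text
t 3.73 p [ 0.4653 -0.2889  0.0451] yaw 72.84 pitch 0.03 zt [-0.001  0.001 -1.   ] f [-0.4  -0.39  1.  ] m [-0.105  0.128  0.004] w 0.0201
```

drive_tool(
  targets=[0, 0, 0, 0, 0, 0, 0, 0, 0, 0, 0, 0, 0, 0, 0, 0, 0, 0],
)

```text
time: 3.98
position: [0.4653, -0.2889, 0.0449]
tool_rot: [0.805, 0.594, -0.0, -0.001]
ft_force: [0.3, 0.8, 4.6]
grip_width: 0.0156
```

drive_tool(
  targets=[0, 0, -0.5, 0, 0, 0, 0, 0, -1.5, 0, 0, 0, 0, 0, -3, 0, 0, 0, 0, 0, -5, 0, 0, 0, 0, 0, -7, 0, 0, 0, 0, 0, -9, 0, 0, 0, 0, 0, -9, 0, 0, 0, 0, 0, -9, 0, 0, 0, 0, 0, -9, 0, 0, 0],
)

```text
time: 4.73
position: [0.4648, -0.2883, 0.1342]
tool_rot: [0.805, 0.594, -0.0, -0.002]
ft_force: [0.6, -0.0, -1.2]
grip_width: 0.0152
```

```bash
python3 - <<'E'
from mv import *
pose()
p,d=robot.camera("top");crop(p,300,150,400,230,7,"pics/g2.png");np.savez("g2.npz",p=p,d=d)
p,d=robot.camera("side");crop(p,220,60,360,200,5,"pics/g2s.png");np.savez("g2s.npz",p=p,d=d)
E
```

```text
t 4.73 p [ 0.4648 -0.2883  0.1342] yaw 72.85 pitch 0.08 zt [-0.003  0.002 -1.   ] f [ 0.63 -0.03 -1.17] m [-0.119  0.086 -0.036] w 0.0152
```

View pics/g2.png

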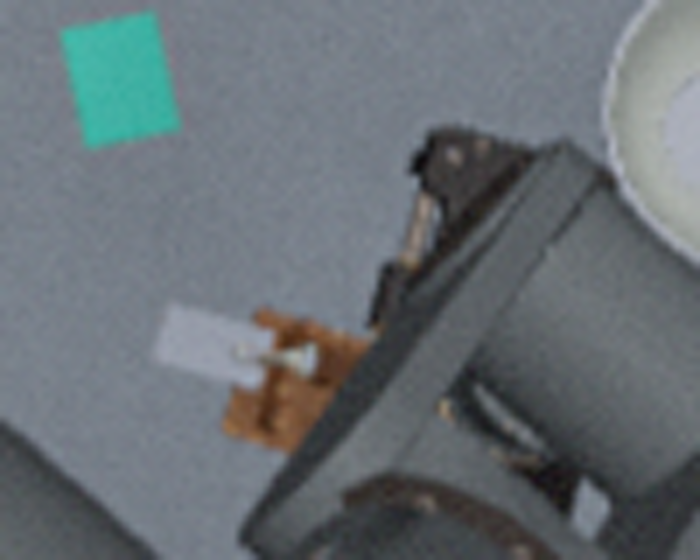

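View pics/g2s.png

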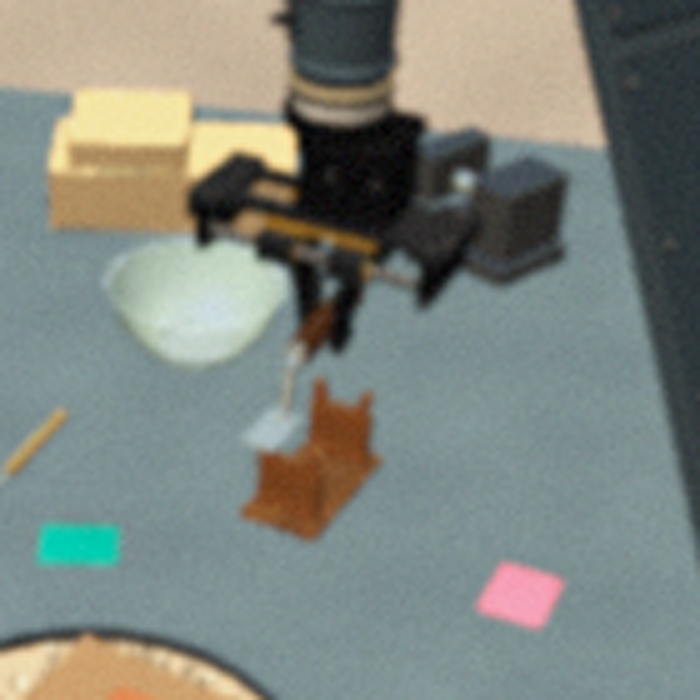

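```bash
cat > blade.py <<'E'
from mv import *
def blade(Dt,psi,pos,verbose=True):
    # returns blade points in tool-plan frame: t along psi from TCP, l lateral, z minus TCP z
    X=cloud("top",Dt);e=np.array([np.cos(psi),np.sin(psi)]);n=np.array([-e[1],e[0]])
    d=X[...,:2]-pos[:2];t=d@e;l=d@n;h=X[...,2]-pos[2]
    return t,l,h
E
python3 - <<'E'
from blade import *
o,R=pose();D=[robot.camera("top") for _ in range(3)];d=np.median([a[1] for a in D],0);P=np.mean([a[0] for a in D],0)
psi=np.radians(72.85);t,l,h=blade(d,psi,o["position"])
zc=.0187-.045+.0015
m=(t>.06)&(t<.118)&(abs(l)<.022)&(abs(h-zc)<.012)&(h+o["position"][2]>.082)
print(m.sum(),"t",np.sort(t[m])[[0,1,2,-3,-2,-1]],"l",np.sort(l[m])[[0,2,5,-6,-3,-1]])
k=m&(t>.068);s=np.linalg.lstsq(np.c_[t[k],l[k],np.ones(k.sum())],h[k],rcond=None)[0];print(s,"heel",s@[.062,0,1],"toe",s@[.11,0,1])
# fit rect in RGB: blade 48x26 centre at t=.086, z
z=o["position"][2]+zc
from fit import fit,proj
c=o["position"][:2]+np.array([np.cos(psi),np.sin(psi)])*.084
q=proj("top",np.array([[*c,z]]))[0];print("px",q)
x,y=int(q[0]),int(q[1])
for fr in (0,1):
    r=fit("top",P+1,(x-13,y-9,x+7,y+10),(c[0],c[1],psi),.048,.026,z,free=fr);print(r)
    dd=r[0][:2]-o["position"][:2];print("t,l",dd@[np.cos(psi),np.sin(psi)],dd@[-np.sin(psi),np.cos(psi)])
E
```

```text
t 4.83 p [ 0.4645 -0.288   0.1334] yaw 72.85 pitch 0.12 zt [-0.004  0.003 -1.   ] f [ 0.15  0.63 -1.77] m [-0.116  0.108 -0.033] w 0.0153
131 t [0.06008581 0.06094474 0.06122554 0.10606067 0.10648797 0.10663982] l [-0.01505373 -0.01482371 -0.01421483  0.00968186  0.01005162  0.01083752]
[ 0.00866096 -0.01579223 -0.02648034] heel -0.02594336526176868 toe -0.02552763933171669
px [329.57502934 199.36954743]
(array([ 0.49057814, -0.20847073,  1.29460001]), np.float64(77767.40070226682))
t,l 0.08371156730547152 -0.001451821434514438
(array([ 0.49036298, -0.20880421,  1.29452851,  0.04782297,  0.02653582]), np.float64(77478.89440561693))
t,l 0.08332947296638757 -0.001344564605996294
```

```bash
cat > toe.py <<'E'
from mv import *
PC=np.array([.5568,.0825]);PY=1.203;EX=np.array([np.cos(PY),np.sin(PY),0]);EY=np.array([-np.sin(PY),np.cos(PY),0])
ZB=.0515
TT=np.array([.1075,.0014,.0270])
def Rl(pitch,psi=PY): return down(psi)*Ro.from_rotvec([0,np.radians(pitch),0])  # pitch>0: toe up
def tcp_for(x,y,z,pitch,psi=PY): # toe underside at pan x,y, world z
    R=Rl(pitch,psi);return np.array([*PC,0])+EX*x+EY*y+[0,0,z]-R.apply(TT),R
def toe_now(o):
    R=Ro.from_quat(o["tool_rot"]);t=o["position"]+R.apply(TT);d=t-[*PC,0];return np.array([d@EX,d@EY,t[2]])
E
python3 - <<'E'
from toe import *
o,R=pose();print(toe_now(o))
P,Q=tcp_for(-.084,.0065,.085,-4);print(P,rel(P,Q))
E
```

```text
t 4.98 p [ 0.4648 -0.2883  0.1335] yaw 72.84 pitch 0.11 zt [-0.003  0.003 -1.   ] f [ 0.26 -0.36 -1.04] m [-0.151  0.097 -0.076] w 0.0157
[-0.2717158  -0.04142098  0.1067324 ]
[ 0.48134395 -0.09135052  0.11943305] (array([19.31, -4.22,  1.47]), array([-0.11, -4.1 ,  3.92]))
```

drive_tool(
  targets=[4, -1, 0.3, 0, -1, 1, 8, -2, 0.6, -0.1, -2, 2, 12, -3, 1, -0.1, -3, 3, 16, -3.8, 1.3, -0.1, -4.1, 3.9, 19.3, -4.2, 1.5, -0.1, -4.1, 3.9, 19.3, -4.2, 1.5, -0.1, -4.1, 3.9, 19.3, -4.2, 1.5, -0.1, -4.1, 3.9, 19.3, -4.2, 1.5, -0.1, -4.1, 3.9],
)

```text
time: 5.65
position: [0.4824, -0.0923, 0.1197]
tool_rot: [0.824, 0.566, -0.029, 0.021]
ft_force: [0.1, -0.1, -0.3]
grip_width: 0.0151
```

```bash
python3 - <<'E'
from toe import *
D=[robot.camera("top") for _ in range(3)];P=np.mean([a[0] for a in D],0)
np.savez("g3.npz",p=P,d=np.median([a[1] for a in D],0))
crop(P.astype(np.uint8),220,150,300,220,9,"pics/g3.png")
p,d=robot.camera("side");crop(p,190,150,300,260,6,"pics/g3s.png")
o,R=pose();print(toe_now(o))
P,Q=tcp_for(-.080,.0065,.060,-4);print(P,rel(P,Q))
E
```

```text
t 5.85 p [ 0.4822 -0.0935  0.1198] yaw 68.81 pitch -4.05 zt [-0.023 -0.067 -0.997] f [ 0.3   0.63 -1.02] m [-0.085  0.11   0.011] w 0.0158
[-0.08570686  0.00465865  0.08532512]
[ 0.48278219 -0.08761803  0.09443305] (array([ 0.75, -0.16,  2.49]), array([ 0.13,  0.05, -0.12]))
```

View pics/g3.png

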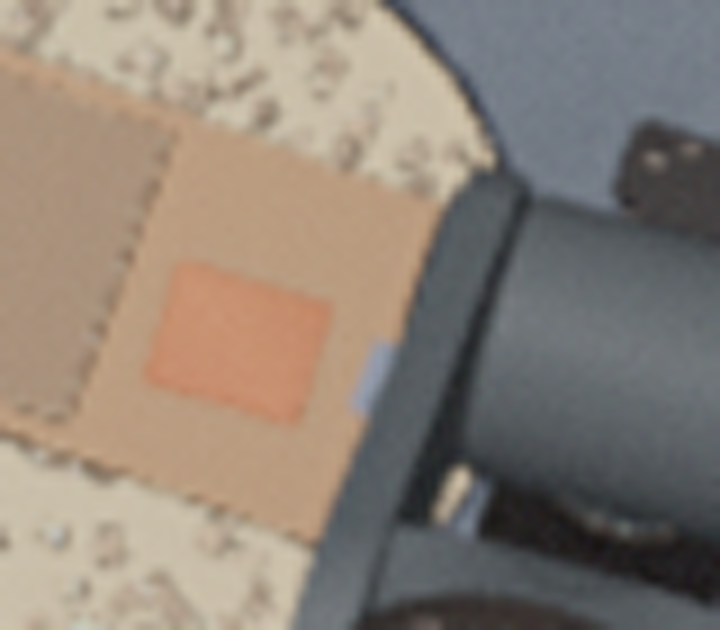

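View pics/g3s.png

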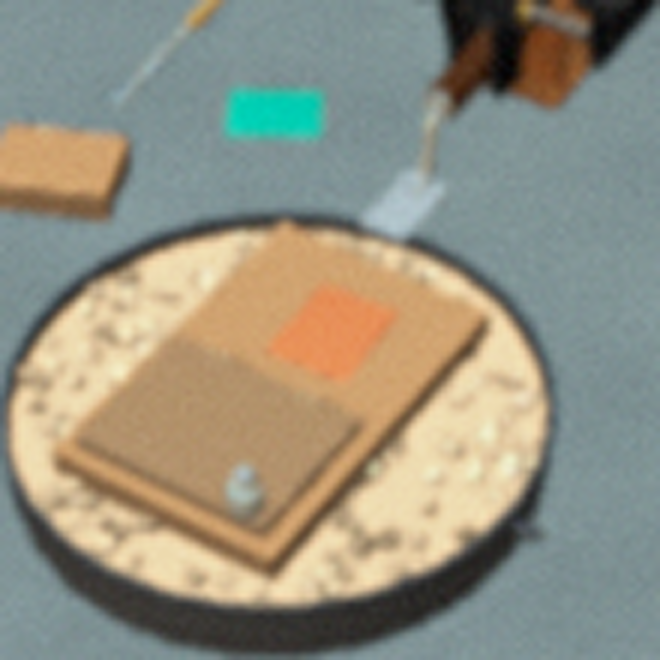

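```bash
python3 - <<'E'
from toe import *
for u,v in((365,378),(375,345),(355,412),(290,365)):
    z=.0868 if u!=290 else .0574
    w=atz("top",220+u/9-.45,150+v/9-.45,z);d=w-[*PC,0];print(u,v,d@EX,d@EY)
E
```

```text
365 378 -0.0868002461193288 0.005970973307884744
375 345 -0.08617358906011702 -0.00595620332394682
355 412 -0.08754333042833029 0.018205132846911064
290 365 -0.059093967966692355 0.008311560336282869
```

```bash
sed -i 's/^TT=.*/TT=np.array([.1065,.0001,.0270])/' toe.py; python3 - <<'E'
from toe import *
o,R=pose();print(toe_now(o))
P,Q=tcp_for(-.082,.0065,.057,-4);print(P,rel(P,Q))
E
```

```text
t 5.85 p [ 0.4822 -0.0935  0.1198] yaw 68.81 pitch -4.05 zt [-0.023 -0.067 -0.997] f [ 0.3   0.63 -1.02] m [-0.085  0.11   0.011] w 0.0158
[-0.08670183  0.00596075  0.0853927 ]
[ 0.48363482 -0.08902085  0.09136329] (array([ 0.67, -0.03,  2.81]), array([ 0.13,  0.05, -0.12]))
```

drive_tool(
  targets=[0.3, 0, 1, 0.1, 0, -0.1, 0.5, 0, 2, 0.1, 0, -0.1, 0.7, 0, 2.6, 0.1, 0, -0.1, 0.7, 0, 2.8, 0.1, 0, -0.1, 0.7, 0, 2.8, 0.1, 0, -0.1, 0.7, 0, 2.8, 0.1, 0, -0.1, 0.7, 0, 2.8, 0.1, 0, -0.1],
)

```text
time: 6.43
position: [0.4841, -0.0873, 0.0915]
tool_rot: [0.823, 0.566, -0.029, 0.02]
ft_force: [-0.3, -0.5, -0.9]
grip_width: 0.0156
```

```bash
python3 - <<'E'
from toe import *
o,R=pose();print(toe_now(o))
for i in range(4):
    robot.camera("top");o=robot.get_obs();print(np.round(o["ft_force"],2),np.round(o["moment"],3),np.round(toe_now(o),4))
E
```

```text
t 6.43 p [ 0.4841 -0.0873  0.0915] yaw 69.05 pitch -4.05 zt [-0.025 -0.066 -0.998] f [-0.3  -0.5  -0.93] m [-0.159  0.08  -0.032] w 0.0156
[-0.08027367  0.00688902  0.05701471]
[0.3  0.53 0.31] [-0.028  0.092 -0.025] [-0.0803  0.0068  0.0572]
[-0.08  0.12 -0.42] [-0.103  0.091 -0.021] [-0.0802  0.0068  0.0573]
[-0.13 -0.15 -0.06] [-0.063  0.056 -0.02 ] [-0.0803  0.0068  0.0573]
[-0.27  0.14 -0.54] [-0.069  0.065 -0.012] [-0.0803  0.0068  0.0573]
```

drive_tool(
  targets=[0, 0, 0.1, 0, 0, 0, 0, 0, 0.2, 0, 0, 0, 0, 0, 0.3, 0, 0, 0, 0, 0, 0.3, 0, 0, 0, 0, 0, 0.3, 0, 0, 0],
)

```text
time: 7.05
position: [0.4838, -0.0875, 0.0883]
tool_rot: [0.823, 0.566, -0.029, 0.02]
ft_force: [1.4, 0.7, -0.7]
grip_width: 0.0154
```

drive_tool(
  targets=[0, 0, 0.05, 0, 0, 0, 0, 0, 0.05, 0, 0, 0, 0, 0, 0.05, 0, 0, 0],
)

```text
time: 7.3
position: [0.4839, -0.0875, 0.0879]
tool_rot: [0.823, 0.566, -0.029, 0.02]
ft_force: [-0.5, -0.1, -1.3]
grip_width: 0.0152
```

drive_tool(
  targets=[0, 0, 0.05, 0, 0, 0, 0, 0, 0.05, 0, 0, 0, 0, 0, 0.05, 0, 0, 0],
)

```text
time: 7.55
position: [0.4838, -0.0876, 0.0874]
tool_rot: [0.823, 0.566, -0.029, 0.02]
ft_force: [-0.6, 1.0, -0.7]
grip_width: 0.0154
```

drive_tool(
  targets=[0, 0, 0.05, 0, 0, 0, 0, 0, 0.05, 0, 0, 0, 0, 0, 0.05, 0, 0, 0],
)

```text
time: 7.8
position: [0.4838, -0.0876, 0.0869]
tool_rot: [0.823, 0.566, -0.029, 0.02]
ft_force: [0.3, 0.1, 0.1]
grip_width: 0.0154
```

drive_tool(
  targets=[0, 0, 0.05, 0, 0, 0, 0, 0, 0.05, 0, 0, 0, 0, 0, 0.05, 0, 0, 0],
)

```text
time: 8.05
position: [0.4838, -0.0876, 0.0864]
tool_rot: [0.823, 0.566, -0.029, 0.02]
ft_force: [-0.3, 0.6, -1.1]
grip_width: 0.0152
```

drive_tool(
  targets=[0, 0, 0.05, 0, 0, 0, 0, 0, 0.05, 0, 0, 0, 0, 0, 0.05, 0, 0, 0],
)

```text
time: 8.3
position: [0.4838, -0.0877, 0.0859]
tool_rot: [0.823, 0.566, -0.029, 0.02]
ft_force: [-0.1, 0.5, -1.3]
grip_width: 0.0153
```

```bash
python3 - <<'E'
from toe import *
o,R=pose();F=[];M=[]
for i in range(5):
    p,d=robot.camera("side");o=robot.get_obs();F.append(o["ft_force"]);M.append(o["moment"])
print(np.round(np.mean(F,0),2),np.round(np.mean(M,0),3),np.round(toe_now(o),4))
crop(p,190,150,300,260,6,"pics/g4s.png")
E
```

```text
t 8.3 p [ 0.4838 -0.0877  0.0859] yaw 69.05 pitch -4.05 zt [-0.025 -0.066 -0.998] f [-0.1   0.5  -1.27] m [-0.032  0.066 -0.04 ] w 0.0153
[-0.01  0.3  -0.93] [-0.025  0.057  0.006] [-0.0807  0.0071  0.0515]
```

View pics/g4s.png

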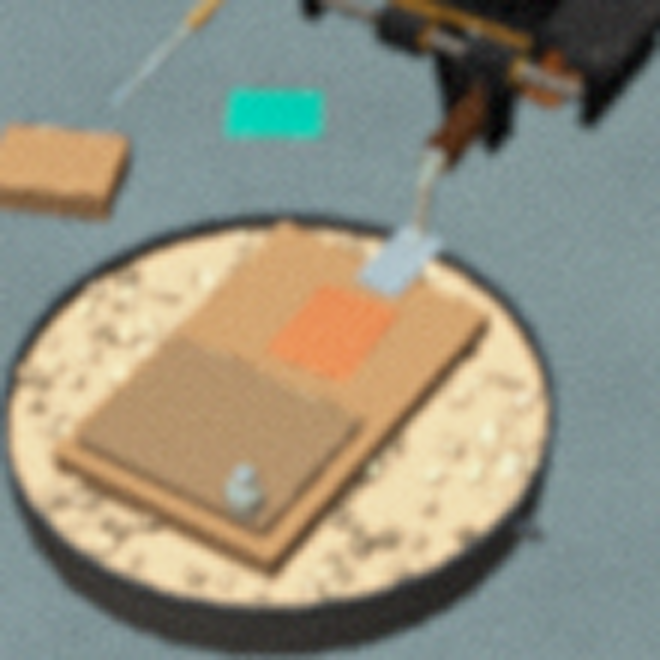

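drive_tool(
  targets=[0, 0, 0.05, 0, 0, 0, 0, 0, 0.05, 0, 0, 0, 0, 0, 0.05, 0, 0, 0],
)

```text
time: 8.8
position: [0.4838, -0.0877, 0.0855]
tool_rot: [0.823, 0.566, -0.029, 0.02]
ft_force: [-0.5, -0.9, -0.5]
grip_width: 0.0153
```

drive_tool(
  targets=[0, 0, 0.04, 0, 0, 0, 0, 0, 0.04, 0, 0, 0, 0, 0, 0.04, 0, 0, 0],
)

```text
time: 9.05
position: [0.4838, -0.0878, 0.0851]
tool_rot: [0.823, 0.566, -0.029, 0.02]
ft_force: [0.0, -0.4, 0.8]
grip_width: 0.0152
```

```bash
cat > ft.py <<'E'
from toe import *
o,R=pose();F=[];M=[]
for i in range(4):
    p,d=robot.camera("side");o=robot.get_obs();F.append(o["ft_force"]);M.append(o["moment"])
print("F",np.round(np.mean(F,0),2),"M",np.round(np.mean(M,0),3),"toe",np.round(toe_now(o),4))
E
python3 ft.py
```

```text
t 9.05 p [ 0.4838 -0.0878  0.0851] yaw 69.04 pitch -4.05 zt [-0.025 -0.066 -0.998] f [ 0.02 -0.43  0.83] m [-0.044  0.098  0.018] w 0.0152
F [-0.4  -0.33  0.25] M [-0.083  0.077 -0.004] toe [-0.0808  0.007   0.0506]
```

drive_tool(
  targets=[0, 0, 0.05, 0, 0, 0, 0, 0, 0.05, 0, 0, 0, 0, 0, 0.05, 0, 0, 0],
)

```text
time: 9.5
position: [0.4839, -0.0879, 0.0846]
tool_rot: [0.823, 0.566, -0.029, 0.02]
ft_force: [-0.2, -1.9, 1.6]
grip_width: 0.0155
```

```bash
python3 ft.py
```

```text
t 9.5 p [ 0.4839 -0.0879  0.0846] yaw 69.05 pitch -4.05 zt [-0.025 -0.066 -0.998] f [-0.21 -1.87  1.62] m [-0.103  0.061  0.035] w 0.0155
F [-0.48 -1.46  2.17] M [-0.058  0.083  0.012] toe [-0.0809  0.0069  0.0502]
```

```bash
python3 - <<'E'
from toe import *
P=np.mean([robot.camera("side")[0] for _ in range(3)],0);crop(P.astype(np.uint8),225,170,275,220,13,"pics/g5s.png")
P=np.mean([robot.camera("top")[0] for _ in range(3)],0);crop(P.astype(np.uint8),225,165,280,210,12,"pics/g5.png")
E
```

```text
(no output)
```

View pics/g5s.png

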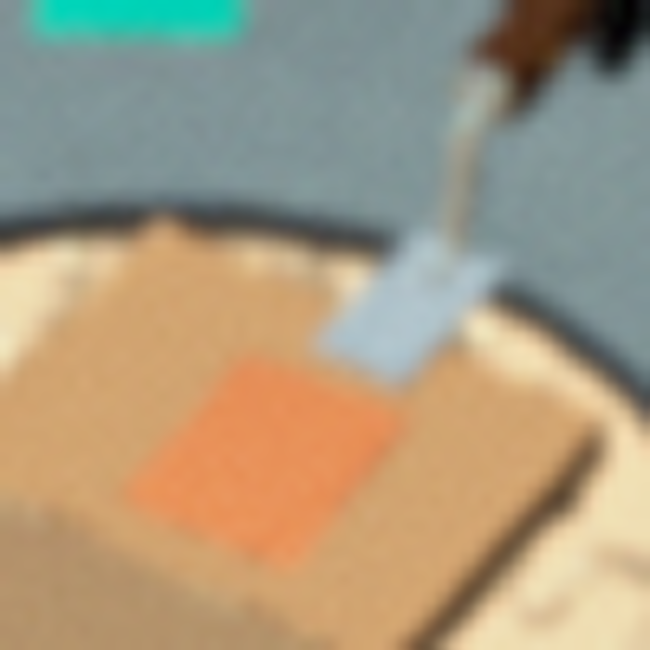

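View pics/g5.png

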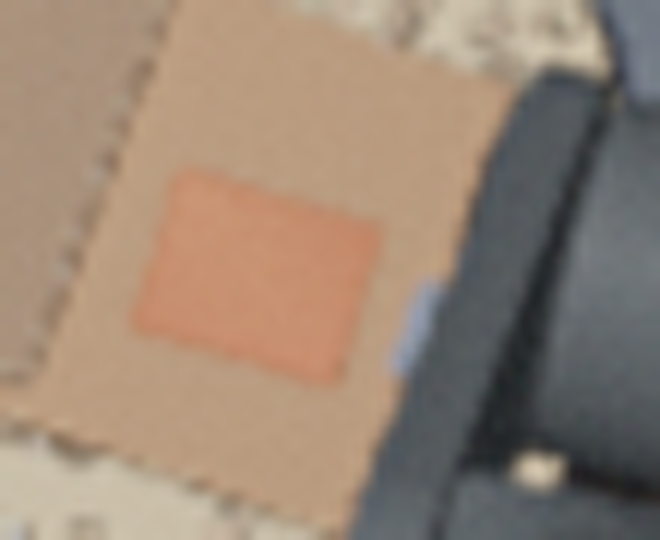

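drive_tool(
  targets=[0, 0, -0.05, 0, 0, 0, 0.2, 0, -0.06, 0, 0, 0, 0.4, 0, -0.08, 0, 0, 0, 0.6, 0, -0.09, 0, 0, 0, 0.8, 0, -0.11, 0, 0, 0, 1.0, 0, -0.12, 0, 0, 0, 1.2, 0, -0.13, 0, 0, 0, 1.4, 0, -0.15, 0, 0, 0, 1.4, 0, -0.15, 0, 0, 0, 1.4, 0, -0.15, 0, 0, 0],
)

```text
time: 10.83
position: [0.4888, -0.0742, 0.085]
tool_rot: [0.823, 0.566, -0.029, 0.02]
ft_force: [-0.3, 0.8, 0.9]
grip_width: 0.0155
```

```bash
python3 ft.py; python3 - <<'E'
from toe import *
P=np.mean([robot.camera("side")[0] for _ in range(3)],0);crop(P.astype(np.uint8),225,170,275,220,13,"pics/g6s.png")
P=np.mean([robot.camera("top")[0] for _ in range(3)],0);crop(P.astype(np.uint8),225,165,280,210,12,"pics/g6.png")
E
```

```text
t 10.83 p [ 0.4888 -0.0742  0.085 ] yaw 69.04 pitch -4.02 zt [-0.025 -0.065 -0.998] f [-0.34  0.78  0.86] m [ 0.207 -0.039 -0.031] w 0.0155
F [0.14 0.28 0.6 ] M [ 0.168 -0.019  0.013] toe [-0.0666  0.0072  0.0505]
```

View pics/g6s.png

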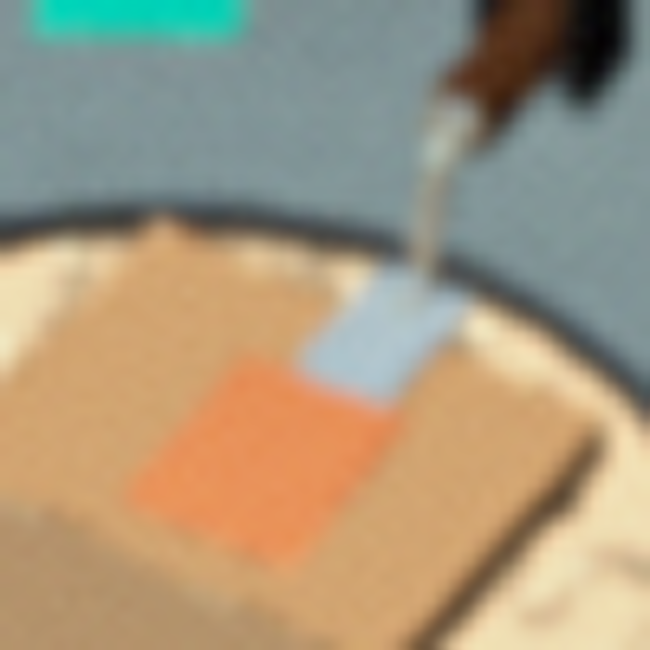

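View pics/g6.png

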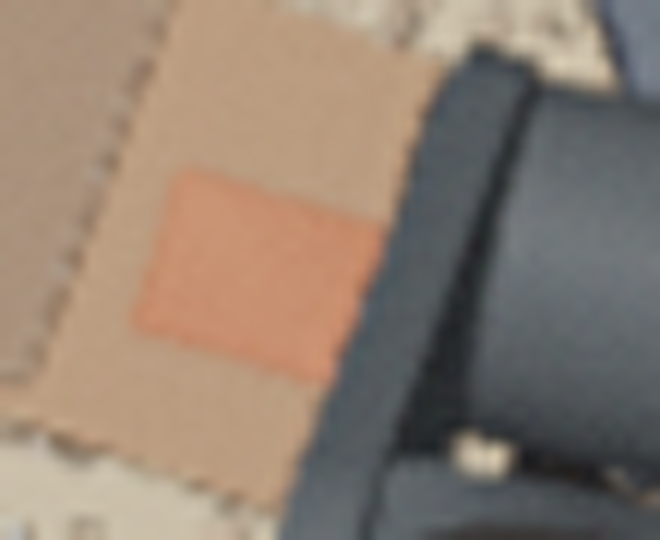

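drive_tool(
  targets=[0, 0, -0.04, 0, 0, 0, 0, 0, -0.04, 0, 0, 0, 0, 0, -0.04, 0, 0, 0],
)

```text
time: 11.58
position: [0.4887, -0.0746, 0.0854]
tool_rot: [0.823, 0.566, -0.029, 0.02]
ft_force: [-0.0, 0.1, -0.1]
grip_width: 0.0155
```

```bash
python3 ft.py
```

```text
t 11.58 p [ 0.4887 -0.0746  0.0854] yaw 69.05 pitch -4.05 zt [-0.025 -0.066 -0.997] f [-0.05  0.06 -0.13] m [0.011 0.018 0.016] w 0.0155
F [-0.41 -0.1   0.31] M [ 0.041  0.05  -0.001] toe [-0.0668  0.0072  0.051 ]
```

drive_tool(
  targets=[0.1, 0, -0.01, 0, 0, 0, 0.2, 0, -0.02, 0, 0, 0, 0.3, 0, -0.02, 0, 0, 0, 0.4, 0, -0.03, 0, 0, 0, 0.4, 0, -0.03, 0, 0, 0, 0.4, 0, -0.03, 0, 0, 0],
)

```text
time: 12.28
position: [0.4903, -0.0707, 0.0855]
tool_rot: [0.823, 0.566, -0.029, 0.02]
ft_force: [0.5, -0.8, -0.7]
grip_width: 0.0156
```

```bash
python3 ft.py; python3 - <<'E'
from toe import *
P=np.mean([robot.camera("side")[0] for _ in range(2)],0);crop(P.astype(np.uint8),225,170,275,220,13,"pics/g7s.png")
E
```

```text
t 12.28 p [ 0.4903 -0.0707  0.0855] yaw 69.06 pitch -4.04 zt [-0.025 -0.066 -0.998] f [ 0.49 -0.77 -0.72] m [-0.063  0.104  0.007] w 0.0156
F [-0.14  0.16 -0.37] M [-0.022  0.059 -0.001] toe [-0.0626  0.0072  0.051 ]
```

View pics/g7s.png

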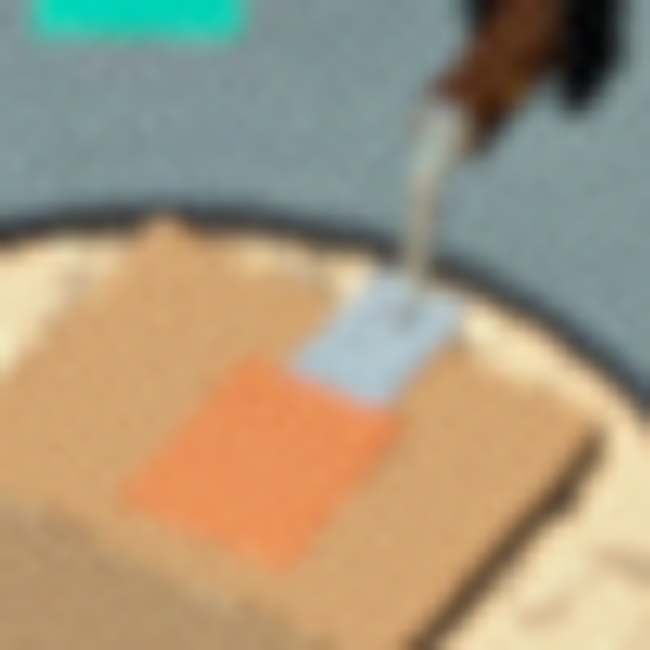

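drive_tool(
  targets=[0.1, 0, -0.01, 0, 0, 0, 0.2, 0, -0.01, 0, 0, 0, 0.3, 0, -0.02, 0, 0, 0, 0.4, 0, -0.03, 0, 0, 0, 0.5, 0, -0.04, 0, 0, 0, 0.6, 0, -0.04, 0, 0, 0, 0.7, 0, -0.05, 0, 0, 0, 0.8, 0, -0.06, 0, 0, 0, 0.9, 0, -0.06, 0, 0, 0, 1.0, 0, -0.07, 0, 0, 0, 1.0, 0, -0.07, 0, 0, 0],
)

```text
time: 13.5
position: [0.4939, -0.0612, 0.0854]
tool_rot: [0.823, 0.566, -0.029, 0.02]
ft_force: [-0.8, -0.1, -0.7]
grip_width: 0.0153
```

```bash
python3 ft.py; python3 - <<'E'
from toe import *
P=np.mean([robot.camera("side")[0] for _ in range(2)],0);crop(P.astype(np.uint8),210,170,275,235,10,"pics/g8s.png")
P=np.mean([robot.camera("top")[0] for _ in range(2)],0);crop(P.astype(np.uint8),225,165,280,210,12,"pics/g8.png")
E
```

```text
t 13.5 p [ 0.4939 -0.0612  0.0854] yaw 69.05 pitch -4.03 zt [-0.025 -0.066 -0.998] f [-0.76 -0.07 -0.7 ] m [-0.019  0.059 -0.011] w 0.0153
F [ 0.31  0.04 -0.37] M [ 0.013 -0.002  0.008] toe [-0.0525  0.0071  0.051 ]
```

View pics/g8s.png

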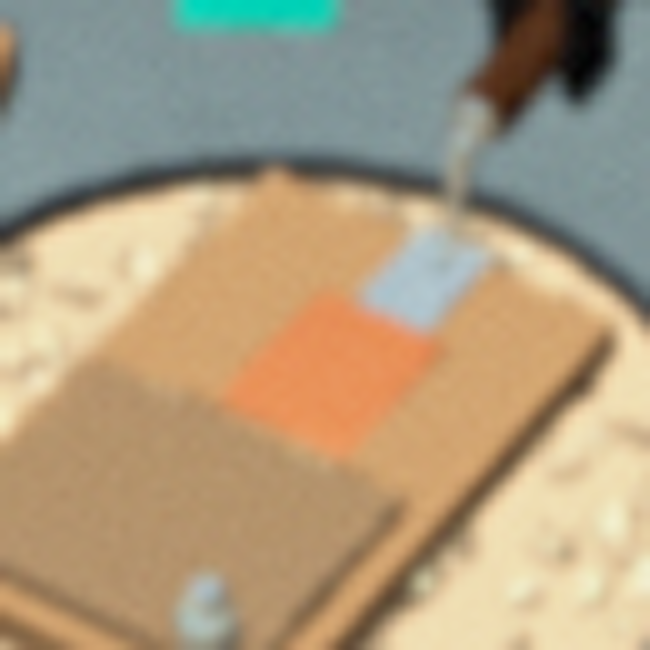

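View pics/g8.png

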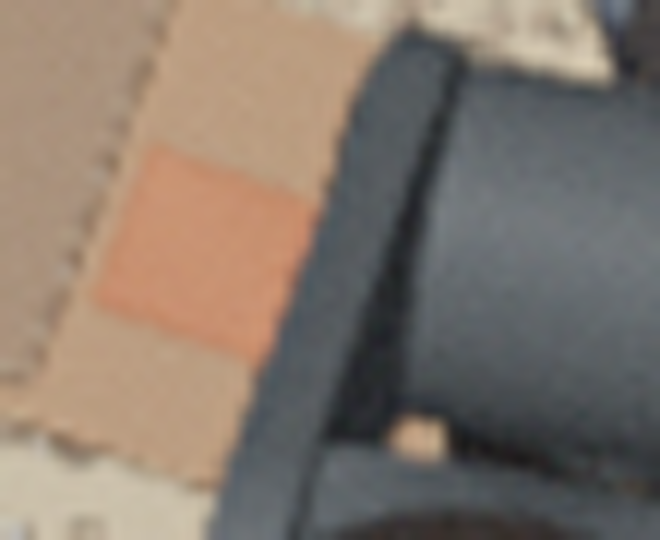

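drive_tool(
  targets=[0.1, 0, -0.01, 0, 0, 0, 0.2, 0, -0.01, 0, 0, 0, 0.3, 0, -0.02, 0, 0, 0, 0.4, 0, -0.03, 0, 0, 0, 0.4, 0, -0.03, 0, 0, 0],
)

```text
time: 14.32
position: [0.4953, -0.0576, 0.0855]
tool_rot: [0.823, 0.566, -0.029, 0.02]
ft_force: [-0.3, -0.2, -0.8]
grip_width: 0.0153
```

```bash
python3 ft.py
```

```text
t 14.32 p [ 0.4953 -0.0576  0.0855] yaw 69.05 pitch -4.04 zt [-0.025 -0.066 -0.998] f [-0.35 -0.21 -0.79] m [-0.075  0.041 -0.   ] w 0.0153
F [-0.02  0.14 -0.36] M [-0.058  0.05  -0.006] toe [-0.0485  0.0072  0.051 ]
```

drive_tool(
  targets=[0.05, 0, 0, 0, 0, 0, 0.1, 0, -0.01, 0, 0, 0, 0.1, 0, -0.01, 0, 0, 0],
)

```text
time: 14.77
position: [0.4956, -0.0568, 0.0855]
tool_rot: [0.823, 0.566, -0.029, 0.02]
ft_force: [-1.4, -0.6, 0.3]
grip_width: 0.0152
```

```bash
python3 ft.py; python3 - <<'E'
from toe import *
P=np.mean([robot.camera("top")[0] for _ in range(2)],0);crop(P.astype(np.uint8),225,165,280,210,12,"pics/g9.png")
E
```

```text
t 14.77 p [ 0.4956 -0.0568  0.0855] yaw 69.05 pitch -4.05 zt [-0.025 -0.066 -0.998] f [-1.44 -0.61  0.34] m [-0.103  0.093 -0.024] w 0.0152
F [-0.56 -0.67  0.2 ] M [-0.18   0.084 -0.007] toe [-0.0477  0.0071  0.051 ]
```

View pics/g9.png

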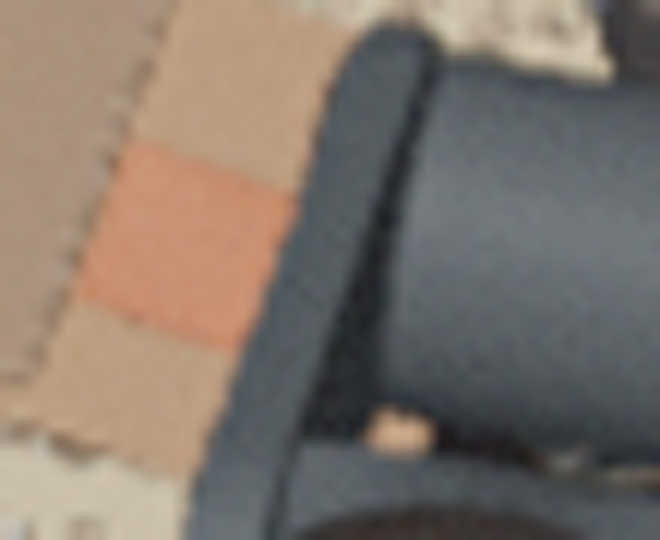

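drive_tool(
  targets=[0.05, 0, 0, 0, 0, 0, 0.1, 0, -0.01, 0, 0, 0, 0.1, 0, -0.01, 0, 0, 0],
)

```text
time: 15.32
position: [0.496, -0.0558, 0.0855]
tool_rot: [0.823, 0.566, -0.029, 0.02]
ft_force: [-0.5, -0.9, 0.8]
grip_width: 0.0151
```

```bash
python3 ft.py
```

```text
t 15.32 p [ 0.496  -0.0558  0.0855] yaw 69.05 pitch -4.04 zt [-0.025 -0.066 -0.998] f [-0.53 -0.87  0.83] m [-0.185  0.091 -0.018] w 0.0151
F [-0.02 -0.79 -0.3 ] M [-0.103  0.076  0.031] toe [-0.0466  0.0072  0.0511]
```

drive_tool(
  targets=[0.05, 0, 0, 0, 0, 0, 0.1, 0, -0.01, 0, 0, 0, 0.1, 0, -0.01, 0, 0, 0],
)

```text
time: 15.77
position: [0.4963, -0.0548, 0.0855]
tool_rot: [0.823, 0.566, -0.029, 0.02]
ft_force: [-0.3, -1.4, -0.2]
grip_width: 0.0156
```

```bash
python3 ft.py; python3 - <<'E'
from toe import *
P=np.mean([robot.camera("top")[0] for _ in range(2)],0);crop(P.astype(np.uint8),225,165,280,210,12,"pics/g10.png")
E
```

```text
t 15.77 p [ 0.4963 -0.0548  0.0855] yaw 69.05 pitch -4.04 zt [-0.025 -0.066 -0.998] f [-0.32 -1.35 -0.19] m [-0.188  0.099 -0.015] w 0.0156
F [ 0.06 -0.28 -0.26] M [-0.092  0.082 -0.003] toe [-0.0456  0.0072  0.0511]
```

View pics/g10.png

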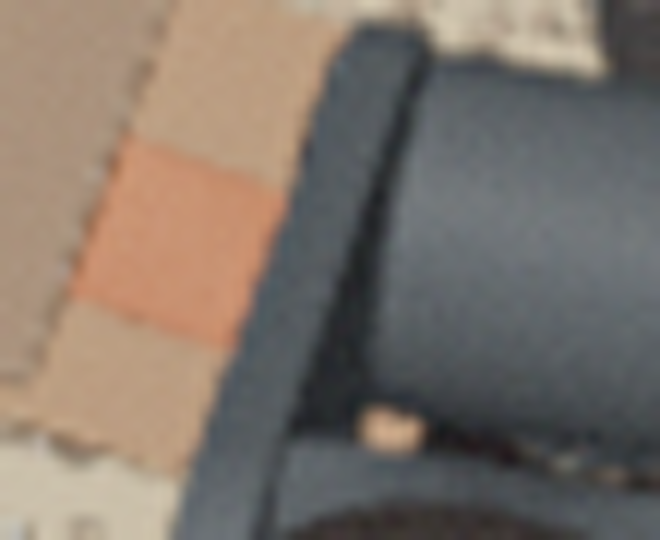

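drive_tool(
  targets=[0.03, 0, 0, 0, 0, 0, 0.07, 0, 0, 0, 0, 0, 0.07, 0, 0, 0, 0, 0],
)

```text
time: 16.32
position: [0.4966, -0.0542, 0.0855]
tool_rot: [0.823, 0.566, -0.029, 0.02]
ft_force: [0.0, -0.3, 0.3]
grip_width: 0.0152
```

```bash
python3 ft.py
```

```text
t 16.32 p [ 0.4966 -0.0542  0.0855] yaw 69.05 pitch -4.05 zt [-0.025 -0.066 -0.998] f [ 0.01 -0.32  0.34] m [-0.115  0.091  0.085] w 0.0152
F [-0.3  -0.76 -0.21] M [-0.134  0.059  0.009] toe [-0.0449  0.0071  0.0511]
```

drive_tool(
  targets=[0.04, 0, 0, 0, 0, 0, 0.08, 0, 0, 0, 0, 0, 0.08, 0, 0, 0, 0, 0],
)

```text
time: 16.77
position: [0.4968, -0.054, 0.0856]
tool_rot: [0.823, 0.567, -0.029, 0.02]
ft_force: [-1.1, -3.7, 2.1]
grip_width: 0.0154
```

```bash
python3 ft.py
```

```text
t 16.77 p [ 0.4968 -0.054   0.0856] yaw 69.08 pitch -4.1 zt [-0.025 -0.067 -0.997] f [-1.13 -3.69  2.13] m [-0.65   0.302  0.029] w 0.0154
F [-1.76 -4.    1.56] M [-0.724  0.361 -0.019] toe [-0.0446  0.0071  0.0511]
```

drive_tool(
  targets=[-0.1, 0, 0.01, 0, 0, 0, -0.2, 0, 0.01, 0, 0, 0, -0.33, 0, 0.02, 0, 0, 0, -0.33, 0, 0.02, 0, 0, 0],
)

```text
time: 17.3
position: [0.4957, -0.0563, 0.0853]
tool_rot: [0.824, 0.566, -0.029, 0.02]
ft_force: [-0.0, 0.4, 0.2]
grip_width: 0.0153
```

```bash
python3 ft.py; cat > path.py <<'E'
import numpy as np
def C(th,L=55.):
    c,s=np.cos(th),np.sin(th)
    if th<np.radians(26.57):
        bx=-max(6*c+3*s,6)  # B x
        x,z=-(L-6),3
        return np.array([bx+x*c+z*s,-x*s+z*c])
    Rx=min(0,-(3-8*c)/s)
    return np.array([Rx-L*c,L*s])
E
python3 - <<'E'
from toe import *; from path import *
o,R=pose();t=toe_now(o);x0=np.array([(t[0]-.0072)*1000,(t[2]-.0505)*1000+1.5]);print("now",x0)
ex=R.inv().apply(EX);up=R.inv().apply([0,0,1.])
for a in range(0,116,5):
    d=(C(np.radians(a))-x0)/10
    print(a,np.round(C(np.radians(a)),1),"dX,dZ cm",np.round(d,2),"row",np.round(ex*d[0]+up*d[1],2))
E
```

```text
t 17.3 p [ 0.4957 -0.0563  0.0853] yaw 69.02 pitch -4.01 zt [-0.025 -0.065 -0.998] f [-0.02  0.41  0.22] m [0.005 0.044 0.057] w 0.0153
F [ 0.11 -0.04 -0.13] M [0.046 0.023 0.004] toe [-0.0472  0.0072  0.051 ]
t 17.5 p [ 0.4957 -0.0564  0.0854] yaw 69.04 pitch -4.03 zt [-0.025 -0.066 -0.998] f [-0.2  -1.02  0.13] m [ 0.046  0.003 -0.002] w 0.0153
now [-54.43984032   2.00797769]
0 [-55.   3.] dX,dZ cm [-0.06  0.1 ] row [-0.06 -0.   -0.1 ]
5 [-54.8   7.3] dX,dZ cm [-0.04  0.53] row [-0.07 -0.   -0.52]
10 [-54.2  11.5] dX,dZ cm [0.03 0.95] row [-0.04  0.   -0.95]
15 [-53.1  15.6] dX,dZ cm [0.13 1.36] row [ 0.04  0.   -1.36]
20 [-51.7  19.6] dX,dZ cm [0.28 1.76] row [ 0.15  0.   -1.77]
25 [-49.8  23.4] dX,dZ cm [0.46 2.14] row [ 0.31  0.   -2.17]
30 [-47.6  27.5] dX,dZ cm [0.68 2.55] row [ 0.5   0.   -2.59]
35 [-45.1  31.5] dX,dZ cm [0.94 2.95] row [ 0.73  0.   -3.01]
40 [-42.1  35.4] dX,dZ cm [1.23 3.33] row [ 0.99  0.   -3.41]
45 [-38.9  38.9] dX,dZ cm [1.55 3.69] row [ 1.29  0.   -3.79]
50 [-35.4  42.1] dX,dZ cm [1.91 4.01] row [ 1.62  0.   -4.14]
55 [-31.5  45.1] dX,dZ cm [2.29 4.3 ] row [ 1.98  0.   -4.45]
60 [-27.5  47.6] dX,dZ cm [2.69 4.56] row [ 2.37  0.01 -4.74]
65 [-23.2  49.8] dX,dZ cm [3.12 4.78] row [ 2.78  0.01 -4.99]
70 [-19.1  51.7] dX,dZ cm [3.53 4.97] row [ 3.18  0.01 -5.2 ]
75 [-15.2  53.1] dX,dZ cm [3.92 5.11] row [ 3.56  0.01 -5.38]
80 [-11.2  54.2] dX,dZ cm [4.33 5.22] row [ 3.95  0.01 -5.51]
85 [-7.1 54.8] dX,dZ cm [4.73 5.28] row [ 4.35  0.01 -5.6 ]
90 [-3. 55.] dX,dZ cm [5.14 5.3 ] row [ 4.76  0.01 -5.65]
95 [ 1.1 54.8] dX,dZ cm [5.55 5.28] row [ 5.17  0.01 -5.66]
100 [ 5.1 54.2] dX,dZ cm [5.95 5.22] row [ 5.57  0.01 -5.62]
105 [ 9.  53.1] dX,dZ cm [6.34 5.11] row [ 5.97  0.01 -5.55]
110 [12.7 51.7] dX,dZ cm [6.71 4.97] row [ 6.35  0.01 -5.43]
115 [16.2 49.8] dX,dZ cm [7.06 4.78] row [ 6.71  0.01 -5.27]
```

drive_tool(
  targets=[-0.06, 0, -0.1, 0, 0, 0, -0.07, 0, -0.3, 0, 0, 0, -0.07, 0, -0.52, 0, 0, 0, -0.05, 0, -0.74, 0, 0, 0, -0.04, 0, -0.95, 0, 0, 0, 0, 0, -1.15, 0, 0, 0, 0.04, 0, -1.36, 0, 0, 0, 0.04, 0, -1.36, 0, 0, 0],
)

```text
time: 18.17
position: [0.4964, -0.0553, 0.0995]
tool_rot: [0.823, 0.566, -0.029, 0.02]
ft_force: [0.4, 0.0, -1.1]
grip_width: 0.0153
```

```bash
python3 ft.py; python3 - <<'E'
from toe import *
P=np.mean([robot.camera("side")[0] for _ in range(2)],0);crop(P.astype(np.uint8),210,170,275,235,10,"pics/g11s.png")
o,R=pose()
E
```

```text
t 18.17 p [ 0.4964 -0.0553  0.0995] yaw 69.05 pitch -4.04 zt [-0.024 -0.066 -0.998] f [ 0.4   0.04 -1.14] m [-0.184  0.13  -0.017] w 0.0153
F [ 0.1  -0.27 -1.8 ] M [-0.149  0.087 -0.009] toe [-0.0461  0.0071  0.0646]
t 18.47 p [ 0.4962 -0.0553  0.0989] yaw 69.05 pitch -4.05 zt [-0.025 -0.066 -0.998] f [-0.   -0.28 -1.56] m [-0.173  0.097 -0.014] w 0.0157
```

View pics/g11s.png

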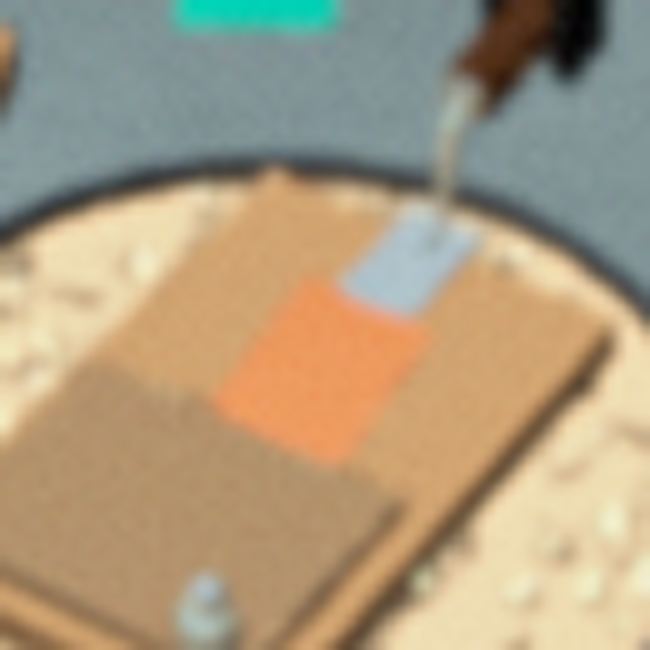

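drive_tool(
  targets=[0.05, 0, -0.2, 0, 0, 0, 0.11, 0, -0.41, 0, 0, 0, 0.18, 0, -0.61, 0, 0, 0, 0.27, 0, -0.81, 0, 0, 0, 0.36, 0, -1.02, 0, 0, 0, 0.46, 0, -1.23, 0, 0, 0, 0.57, 0, -1.44, 0, 0, 0, 0.69, 0, -1.65, 0, 0, 0, 0.82, 0, -1.85, 0, 0, 0, 0.95, 0, -2.05, 0, 0, 0, 1.1, 0, -2.24, 0, 0, 0, 1.25, 0, -2.43, 0, 0, 0],
)

```text
time: 19.47
position: [0.5013, -0.0419, 0.1226]
tool_rot: [0.823, 0.566, -0.029, 0.02]
ft_force: [0.4, -0.4, -0.7]
grip_width: 0.0155
```

```bash
python3 ft.py; python3 - <<'E'
from toe import *
P=np.mean([robot.camera("side")[0] for _ in range(2)],0);crop(P.astype(np.uint8),210,170,275,235,10,"pics/g12s.png")
o,R=pose();t=toe_now(o);print((t[0]-.0072)*1000,(t[2]-.0505)*1000+1.5)
E
```

```text
t 19.47 p [ 0.5013 -0.0419  0.1226] yaw 69.05 pitch -4.05 zt [-0.025 -0.066 -0.998] f [ 0.4  -0.41 -0.69] m [-0.144  0.151  0.008] w 0.0155
F [-0.09 -0.02 -1.71] M [-0.157  0.12  -0.014] toe [-0.0318  0.0072  0.088 ]
t 19.77 p [ 0.5012 -0.0421  0.1223] yaw 69.04 pitch -4.05 zt [-0.025 -0.066 -0.998] f [ 0.36  0.19 -1.83] m [-0.17   0.07   0.026] w 0.0152
-39.14568043937484 38.87027495138039
```

View pics/g12s.png

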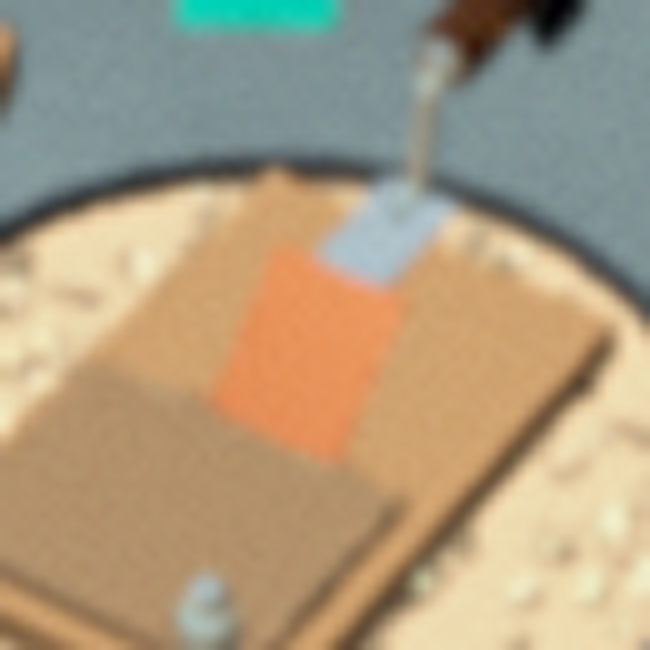

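drive_tool(
  targets=[0.16, 0, -0.18, 0, 0, 0, 0.33, 0, -0.35, 0, 0, 0, 0.51, 0, -0.51, 0, 0, 0, 0.69, 0, -0.66, 0, 0, 0, 0.88, 0, -0.81, 0, 0, 0, 1.08, 0, -0.95, 0, 0, 0, 1.28, 0, -1.08, 0, 0, 0, 1.49, 0, -1.2, 0, 0, 0, 1.7, 0, -1.31, 0, 0, 0, 1.89, 0, -1.41, 0, 0, 0, 2.08, 0, -1.5, 0, 0, 0, 2.27, 0, -1.59, 0, 0, 0],
)

```text
time: 20.77
position: [0.5098, -0.0197, 0.1367]
tool_rot: [0.823, 0.566, -0.029, 0.02]
ft_force: [0.4, -0.3, 0.1]
grip_width: 0.015
```

```bash
python3 ft.py; python3 - <<'E'
from toe import *
P=np.mean([robot.camera("side")[0] for _ in range(2)],0);crop(P.astype(np.uint8),210,165,275,230,10,"pics/g13s.png")
o,R=pose();t=toe_now(o);print((t[0]-.0072)*1000,(t[2]-.0505)*1000+1.5)
E
```

```text
t 20.77 p [ 0.5098 -0.0197  0.1367] yaw 69.05 pitch -4.04 zt [-0.025 -0.066 -0.998] f [ 0.37 -0.29  0.15] m [-0.114  0.072  0.018] w 0.015
F [ 0.14  0.31 -1.44] M [-0.081  0.066  0.018] toe [-0.0081  0.0073  0.1022]
t 21.07 p [ 0.5097 -0.0199  0.1366] yaw 69.04 pitch -4.05 zt [-0.025 -0.066 -0.998] f [ 0.2   0.42 -0.38] m [-0.056  0.073 -0.   ] w 0.0157
-15.394567112736109 53.13125697083902
```

View pics/g13s.png

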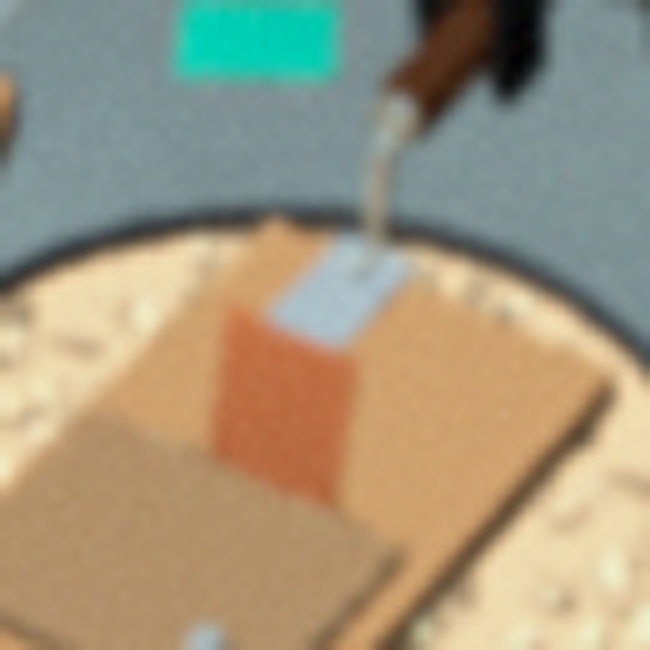

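drive_tool(
  targets=[0.2, 0, -0.07, 0, 0, 0, 0.39, 0, -0.13, 0, 0, 0, 0.59, 0, -0.18, 0, 0, 0, 0.79, 0, -0.22, 0, 0, 0, 1.0, 0, -0.25, 0, 0, 0, 1.2, 0, -0.27, 0, 0, 0, 1.4, 0, -0.28, 0, 0, 0, 1.6, 0, -0.28, 0, 0, 0, 1.8, 0, -0.27, 0, 0, 0, 2.0, 0, -0.25, 0, 0, 0, 2.2, 0, -0.23, 0, 0, 0, 2.4, 0, -0.2, 0, 0, 0],
)

```text
time: 22.07
position: [0.5184, 0.0028, 0.1369]
tool_rot: [0.823, 0.566, -0.029, 0.02]
ft_force: [0.0, 0.2, -1.0]
grip_width: 0.0153
```

```bash
python3 ft.py; python3 - <<'E'
from toe import *
P=np.mean([robot.camera("side")[0] for _ in range(2)],0);crop(P.astype(np.uint8),210,165,275,230,10,"pics/g14s.png")
o,R=pose();t=toe_now(o);print((t[0]-.0072)*1000,(t[2]-.0505)*1000+1.5)
E
```

```text
t 22.07 p [0.5184 0.0028 0.1369] yaw 69.05 pitch -4.05 zt [-0.025 -0.066 -0.998] f [ 0.05  0.21 -0.97] m [-0.061  0.099  0.01 ] w 0.0153
F [ 0.43  0.24 -1.21] M [-0.048  0.069  0.009] toe [0.016  0.0074 0.1024]
t 22.37 p [0.5183 0.0025 0.1369] yaw 69.05 pitch -4.05 zt [-0.025 -0.066 -0.998] f [ 0.5  -0.06 -0.44] m [-0.112  0.044 -0.019] w 0.0154
8.671033460409772 53.46867232643947
```

View pics/g14s.png

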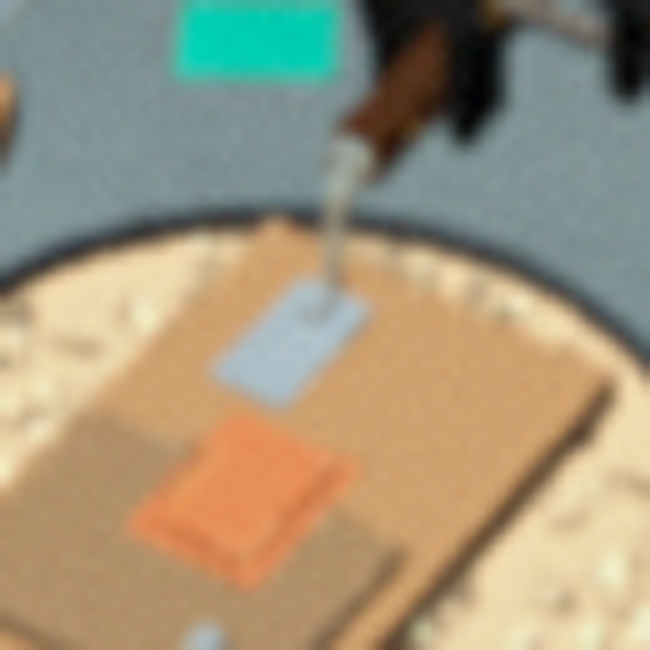

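```bash
python3 - <<'E'
from toe import *
print(rel([.4648,-.2885,.135],down(np.radians(72.84))))
E
```

```text
(array([-29.01,   5.41,   2.25]), array([-0.13,  4.05, -3.79]))
```

drive_tool(
  targets=[-1, 0, -1, 0, 0, 0, -4, 0.5, -2, 0, 0, 0, -8, 1.4, -2, 0, 1, -1, -12, 2.2, -1, 0, 2, -2, -16, 3, 0, 0, 3, -3, -20, 3.8, 1, 0, 4, -3.8, -24, 4.5, 1.8, -0.1, 4, -3.8, -27, 5, 2.2, -0.1, 4, -3.8, -29, 5.4, 2.2, -0.1, 4, -3.8, -29, 5.4, 2.2, -0.1, 4, -3.8, -29, 5.4, 2.2, -0.1, 4, -3.8, -29, 5.4, 2.2, -0.1, 4, -3.8],
)

```text
time: 23.37
position: [0.4642, -0.2878, 0.1358]
tool_rot: [0.805, 0.594, -0.0, -0.0]
ft_force: [-0.0, 0.5, -0.2]
grip_width: 0.0153
```

```bash
python3 - <<'E'
from toe import *
pose()
p,d=robot.camera("top");crop(p,180,120,380,240,4,"pics/g15.png")
p,d=robot.camera("side");crop(p,190,100,330,270,4,"pics/g15s.png")
pose();print(rel([.4651,-.2889,.0455],down(np.radians(72.84))))
E
```

```text
t 23.37 p [ 0.4642 -0.2878  0.1358] yaw 72.82 pitch -0.01 zt [-0.001  0.    -1.   ] f [-0.   0.5 -0.2] m [-0.079  0.079  0.044] w 0.0153
t 23.47 p [ 0.4646 -0.2869  0.1357] yaw 72.93 pitch -0.01 zt [-0.001  0.    -1.   ] f [ 0.12 -0.78 -1.41] m [-0.066  0.086  0.   ] w 0.0155
(array([-0.18,  0.12,  9.02]), array([-0.07,  0.01,  0.09]))
```

View pics/g15.png

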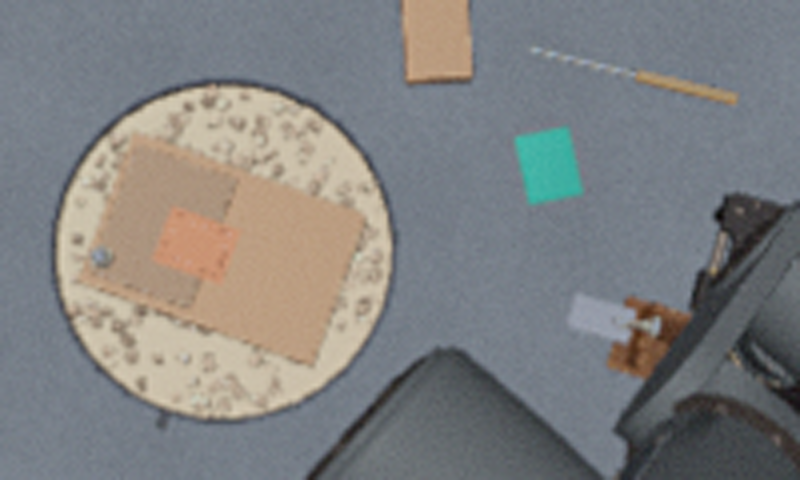

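View pics/g15s.png

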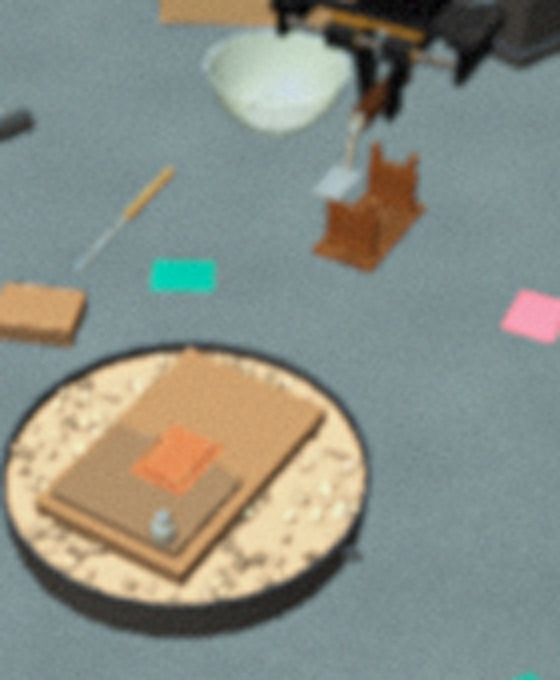

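drive_tool(
  targets=[-0.1, 0.1, 2, 0, 0, 0, -0.1, 0.1, 4.5, 0, 0, 0, -0.1, 0.1, 6.5, 0, 0, 0, -0.1, 0.1, 7.7, 0, 0, 0, -0.1, 0.1, 8.3, 0, 0, 0, -0.1, 0.1, 8.7, 0, 0, 0, -0.1, 0.1, 8.9, 0, 0, 0, -0.1, 0.1, 8.9, 0, 0, 0, -0.1, 0.1, 8.9, 0, 0, 0],
)

```text
time: 24.22
position: [0.4659, -0.2898, 0.0472]
tool_rot: [0.805, 0.594, -0.0, 0.001]
ft_force: [0.2, -0.6, -0.6]
grip_width: 0.0154
```

```bash
python3 ft.py;python3 - <<'E'
from toe import *
p,d=robot.camera("side");crop(p,240,110,330,190,7,"pics/g16s.png")
E
```

```text
t 24.22 p [ 0.4659 -0.2898  0.0472] yaw 72.87 pitch -0.08 zt [ 0.    -0.002 -1.   ] f [ 0.22 -0.58 -0.64] m [-0.069  0.067  0.013] w 0.0154
F [ 0.27  0.18 -0.6 ] M [-0.111  0.075 -0.01 ] toe [-0.2741 -0.0417  0.0199]
```

View pics/g16s.png

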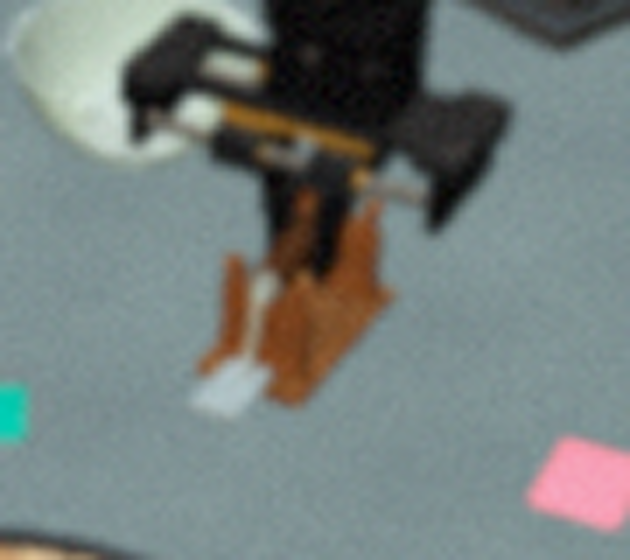

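drive_tool(
  targets=[0, 0, 0.1, 0, 0, 0, 0, 0, 0.2, 0, 0, 0, 0, 0, 0.2, 0, 0, 0, 0, 0, 0.2, 0, 0, 0],
)

```text
time: 24.8
position: [0.4655, -0.2898, 0.0449]
tool_rot: [0.805, 0.594, -0.0, 0.0]
ft_force: [0.4, 0.4, 3.9]
grip_width: 0.0154
```

```bash
python3 ft.py
```

```text
t 24.8 p [ 0.4655 -0.2898  0.0449] yaw 72.84 pitch -0.06 zt [-0.    -0.001 -1.   ] f [0.37 0.45 3.85] m [0.018 0.208 0.031] w 0.0154
F [-0.75  0.02  5.72] M [-0.005  0.242 -0.015] toe [-0.274  -0.0415  0.0178]
```

Seated on the notch floor. Release partway and rise.

drive_tool(
  targets=[0, 0, 0, 0, 0, 0, 0, 0, 0, 0, 0, 0, 0, 0, 0, 0, 0, 0, 0, 0, 0, 0, 0, 0, 0, 0, 0, 0, 0, 0, 0, 0, 0, 0, 0, 0],
  grip=-0.2,
)

```text
time: 25.5
position: [0.4653, -0.2895, 0.0442]
tool_rot: [0.805, 0.594, -0.0, -0.0]
ft_force: [0.5, 0.8, -0.6]
grip_width: 0.0468
```

drive_tool(
  targets=[0, 0, -0.5, 0, 0, 0, 0, 0, -2, 0, 0, 0, 0, 0, -5, 0, 0, 0, 0, 0, -8, 0, 0, 0, 0, 0, -11, 0, 0, 0, 0, 0, -14, 0, 0, 0, 0, 0, -14, 0, 0, 0],
)

```text
time: 26.08
position: [0.4685, -0.2921, 0.1906]
tool_rot: [0.805, 0.594, 0.001, 0.006]
ft_force: [-0.0, -0.7, 0.4]
grip_width: 0.0524
```

drive_tool(
  targets=[-4, 2, 0, 0, 0, 0, -8, 4, 0, 0, 0, 0, -12, 6, 0, 0, 0, 0, -14, 8, 0, 0, 0, 0, -14, 8, 0, 0, 0, 0, -14, 8, 0, 0, 0, 0],
)

```text
time: 26.58
position: [0.5004, -0.4485, 0.1835]
tool_rot: [0.805, 0.593, -0.0, -0.0]
ft_force: [0.1, 0.5, -0.4]
grip_width: 0.052
```

```bash
python3 - <<'E'
from fit import *; from toe import *
pose()
D=[robot.camera("top") for _ in range(4)];P=np.mean([a[0] for a in D],0);d=np.median([a[1] for a in D],0)
crop(P.astype(np.uint8),180,120,380,240,4,"pics/g17.png")
ps,_=robot.camera("side");crop(ps,190,100,330,270,4,"pics/g17s.png")
X=cloud("top",d)
u,v=proj("top",np.array([[*(PC+EX[:2]*.028+EY[:2]*.007),.065]]))[0];print("exp px",u,v);u,v=int(u),int(v)
z=X[...,2];print("blank z",np.median(z[v-3:v+4,u-3:u+4]),"tile z",np.median(z[165:172,218:226]))
F=np.dstack([P[...,0]/P[...,1]]);r=fit("top",F,(u-14,v-13,u+15,v+14),(*(PC+EX[:2]*.028+EY[:2]*.007),PY),.058,.046,.064)[0]
dd=np.array([*r[:2],0])-[*PC,0];print("blank pan xy",dd@EX,dd@EY,"yaw",r[2]-PY)
m=(z>.062)&(P.sum(2)<215)&(np.arange(512)>335)&(np.arange(512)<376)&(np.arange(384)[:,None]>195)&(np.arange(384)[:,None]<222)
Q=np.array([atz("top",b,a,.071) for a,b in zip(*np.nonzero(m))])[:,:2];l=cv2.fitLine(Q.astype(np.float32),cv2.DIST_HUBER,0,.01,.01).ravel()
print("handle",len(Q),Q.mean(0),np.arctan2(l[1],l[0]),"z",np.median(z[m]))
E
```

```text
t 26.58 p [ 0.5004 -0.4485  0.1835] yaw 72.73 pitch -0.02 zt [-0.001 -0.    -1.   ] f [ 0.09  0.55 -0.43] m [-0.11   0.096  0.024] w 0.052
exp px 225.92988004672634 180.23500908166773
blank z 0.06561414093340522 tile z 0.05964150518934998
blank pan xy 0.019094212195377505 0.00591583816471265 yaw 0.00020996856453669999
handle 119 [ 0.4686512  -0.29592612] 1.1098807 z 0.7686934429021216
```

View pics/g17.png

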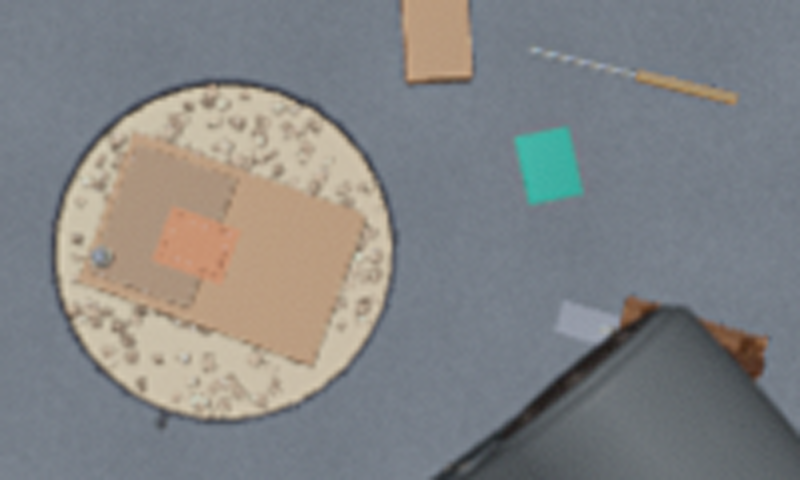

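View pics/g17s.png

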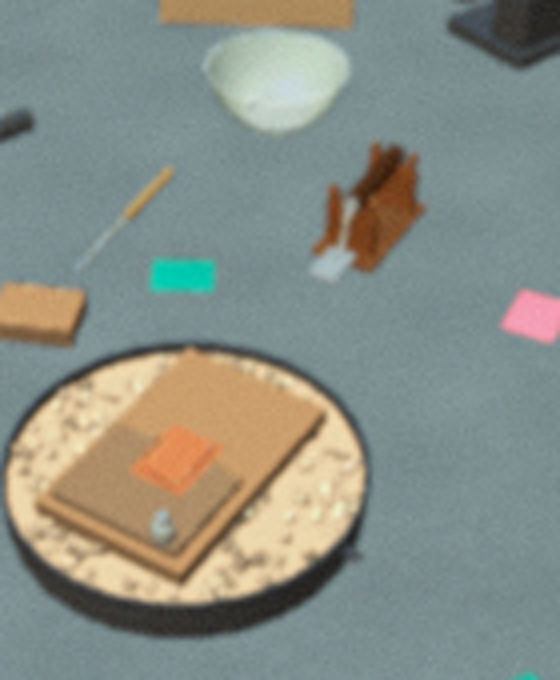

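```bash
python3 -c "
from rig import robot
print(robot.hand_in(), robot.get_obs()['time'])"
```

```text
the job is handed in; nothing more can be done
the job is handed in; nothing more can be done
```

The blank is turned over on the tile with its backing plate up. The lifter is back in its cradle and let go, and I handed the job in at about 27 s on the robot's clock.

**What I did:** I found the board by touch, slid the blade into the slot and pushed the blank until it met the tile. I then backed off about 3 mm and tipped the blank over along an arc.

**Contact force:** The largest wrist readings were about 2 N on the board and about 5 N against the tile. Both are averages with roughly 0.5 N of noise, so brief peaks could have been higher. The gripper stayed well away from the blank.

**Blank at the end:**
- It lies on the tile, squared to the pan, at about x 19 mm and y 6 mm in the pan frame.
- Its top reads 6 mm above the tile, which puts its centre near 67 mm above the pan origin.

**Lifter and the rest:**
- In the last side view the lifter sits in both notches, with the toe within about 1 px of where it started.
- My numeric check of the lifter pose failed: the arm hid the handle in the top view and the fit latched onto the arm. The cradle result therefore rests on the side picture and the toe position.
- The weight, pick and offcut look unmoved in the last views. I did not measure any bystander.

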